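Cover the bare terminal block and turn the danger sign

ROBOT

A 6-joint arm with a two-finger parallel gripper is mounted at the origin on the work surface. World frame = base frame: x ahead of the robot, y to its left, z up, the work surface at z = 0. Lengths are in mm, angles in rad, forces in N, time in s.
With the tool pointing down it reaches from about 400 to 925 mm from the base axis. Payload 12.5 kg.
Tool frame: the origin (TCP) lies at the very end of the fingers, on their centre line; the grasp point (between the pads) lies 19 mm behind it; y points along the fingers, z is the direction in which the jaws open and shut, and the axes are right-handed (so a half turn about y gives the same grasp; the last joint's range is limited). The gripper opens to 95 mm and grips with 3 to 60 N. Pads are 20 mm wide; open, the fingers measure 119 mm over their backs; the gripper's body (75 mm by 180 mm) begins 59 mm behind the grasp point.
Start: joints at [1.019, 0.491, 1.559, -0, 1.092, -0.106], TCP at [269.474, 563.942, 214.661] pointing down, gripper open.
Joint ranges: [-3.1, 3.1], [-0.84, 2.19], [0.05, 2.79], [-1.13, 4.28], [0.06, 2.93], [-2.69, 2.69]. Speed limits (rad/s): [2.22, 2.22, 2.79, 3.14, 3.14, 3.14].

INTERFACE

Orientations are given as [roll, pitch, yaw] about the fixed x, y, z axes, in that order (R = Rz(yaw) Ry(pitch) Rx(roll)).
In Python, from cell import env, optics gives the robot as it stands.
- The arm moves only by the tool drive_tool, never from a script. Its argument "steps" is a list of rows, each an object with "slide": the shift along the tool's x, y, z in m, a list of three; "dr": the turn, a rotation vector about the tool's x, y, z in rad, a list of three; "fingers": the finger opening in m, from 0 to 0.0951. A call has 1 to 5 rows; each row is the pose to reach, as a shift and turn from the pose commanded when the call began, along the tool's axes at that moment; what a row does not reach only later rows make up. A row lasts 1/12 s, in which the tool goes at most 41.7 mm and 7.16 degrees, less where a joint would pass 70% of its speed; a pose out of reach is approached as far as the arm can. A call with a gripper value outside its range is refused whole. The fingers move at their own pace and stop on an object; the grip force is fixed at half the most. Time passes only in rows, so rows that repeat a pose let the fingers close. It gives the time, the measured TCP pose, the force and the opening at its end, in the units of the state.
- env.state(): the state, without advancing time (a new reading comes with each control period).
- optics.read_camera(name): name is "scene" or "top" or "wrist"; returns the picture (480x640x3 uint8, red, green, blue); there is no depth.
- optics.camera_model(name): a dict with "mtx" (3x3 intrinsics, pixels), "R" (3x3) and "t" (3): a world point X has camera coordinates R X + t. Camera axes: x right, y down, z forward; pixel columns grow to the right and rows downward; lengths in mm; the calibration is good to about 2 mm. A picture is of the moment at which its call begins: read the wrist's pose just before it. camera_model takes no time and is no camera call; for the wrist camera it gives the pose at the moment of the call.
- env.job_done(): hands the job in, once; it reports no verdict.
The state is a dict: "t": time; "joints": joint angles; "qvel": joint speeds; "tau": joint torques, N m; "eef_pos": TCP position; "tcp_rot": TCP orientation; "ft_force": force on the tool from outside, world axes, zero at the start; "moment": the same for the moment, N m; "opening": opening from 0.0 (shut) to 1.0 (fully open).
Only numpy, scipy, OpenCV 4.12 (cv2) and the standard library are available. Lean on these libraries where they do the work, as an engineer would, in place of code of your own. Each camera call takes 0.05 s, during which the arm holds its last target.

TASK

This test position is going out of use: push in the magazine's black tab, slide the bottom insulating plate out of the mouth while the rest of the stack drops, and lay it gently, without dropping it, on the bare terminal block, flat between the two end cheeks and covering all the screws. Only then turn the swivel danger sign half a turn, so that its plain face looks the way the lightning-bolt face looked before, and leave it square to its base. Leave everything else on the bench as it is, the covered block too.

Things in the scene. Friction and masses are not known exactly. Their poses are not given: they have to be found in the camera images.
- magazine: Gravity-fed magazine of insulating plates, fixed. Origin on the table under the centre of the stack; plates leave towards its own -x. A steel bed 34 mm wide (y) runs from x = -105 to +122 mm, top 24 mm above the table. On it a chute of aluminium angles, 112 (x) by 64 mm (y) outside, 104 x 54 inside, top 61 mm above the table; its top frame keeps plates from being lifted out.
- magazine_mouth (a point): Middle of the mouth at bed level, on the chute's outer face (x = -56 mm in the magazine's frame). The gate there leaves 10.5 mm over the bed: only the bottom plate can pass. A plate standing out of the mouth overhangs the bed by 8 mm on each side, with free space below down to the table.
- pusher (a joint): Travel of the magazine's pusher along the magazine's -x, 0 (home) to 0.044 m (stop). Pushed fully in, it leaves the bottom plate's front end about 37 mm out of the mouth (plate centre at x = -43 mm in the magazine's frame). A weak spring (1.6 N at home, 3.4 N fully in) brings it home when let go; the plate stays out.
- pusher_tab (a point): Centre of the top of the pusher's upright black tab, behind the chute. The tab is 12 mm thick along the magazine's x, 26 mm wide along its y and stands 34 mm above the slide (its top 58.5 mm, its foot 24.5 mm above the table); it moves with the pusher.
- plate_1: The bottom one of four equal brown insulating plates in the magazine, the one to use: 100 mm (own x) by 50 mm (own y) by 8 mm thick, 55 g, rigid, origin at the centre of its underside, long side along the magazine's x.
- plate_2: The second plate from the bottom of the stack, same size; stays in the magazine and drops 8 mm onto the bed.
- plate_3: The third plate from the bottom, same size; stays in the magazine.
- plate_4: The top plate of the stack, same size; stays in the magazine.
- bare_block: The bare black barrier terminal block, fixed: 128 mm long (own y), 40 mm wide (own x), origin on the table under its centre. Two rows of five screws (within 15 mm of the long centre line) lie between six barriers with flat tops 30 mm above the table. A cheek 8 mm thick and 37 mm above the table stands at each end, 106 mm between them.
- bare_block_rest (a point): Centre of the tops of the bare block's barriers, 30 mm above the table: the centre of the underside of a plate laid properly (long side along the block's y) comes here.
- covered_block: A second block, equal to the bare one, fixed to the table, which already has its plate; not to be touched.
- laid_plate: The plate that already lies loose on the covered block; same size as the others.
- sign_stand: Base of the swivel sign, fixed to the table: grey slab 75 mm (own x) by 110 mm (own y) by 10 mm, origin on the table under the pivot. Its +x is the side towards the aisle, away from the robot, to which the lightning-bolt face looks at the start.
- sign (a joint): Angle of the sign about its vertical pivot, rad, positive anticlockwise from above. 0: square to the base, bolt face to the base's +x. +3.14 or -3.14 brings the plain face there. No stops in reach; light friction (0.03 N m) keeps it where it is left. It starts slightly askew.
- sign_axis (a point): Point on the pivot axis at the height of the sign's top edge, 115 mm above the table. The sign is a white upright panel, 120 mm wide, 75 mm tall (40 to 115 mm above the table), 8 mm thick (9 mm at its edging), with the pivot under its middle; nothing is above it.
- sign_bolt_face (a point): Centre of the sign's bolt face (a raised black triangle with a lightning bolt in it); the other face is blank. Its x axis points out of the bolt face.
- meter: Electricity meter lying on its back, 170 x 120 x 60 mm, bystander; origin under its centre.
- screwdriver: Screwdriver lying on the table, 190 mm long, bystander.
- tape_roll: Black roll of tape lying flat, 68 mm across, 18 mm high, bystander; origin under its centre.
- mug: White mug, 80 mm across, 95 mm high, bystander; origin under its centre.
- cleaner: Spray can, 54 mm across, 160 mm high, bystander; origin under its centre.
Mind the look-alikes: they are no part of the job. What is shaped like the bare_block but orange is not meant.

How it is judged:
By the outcome, as a careful person would: the job done as asked, in the order asked, and still so for the second after the job is handed in, with the robot touching nothing.
It also fails if it takes over 66 s, if anything falls off the work surface, if the arm or the gripper's body presses on something with over 40 N, if the wrist force passes 120 N, or if a joint passes its speed limit or range.

## Working session

There is one attempt and no reset: what is moved stays moved. The work goes in short steps, Python scripts to look and compute and a tool call to move; the robot and the scene stay as the last step left them, time stands still between calls to the robot, and variables do not carry over. Pictures are saved under pics/ and viewed, and the job is handed in when it is done.

Besides the shell and the picture viewer there is one more tool, called after "Request:" as name([rows], argument=value, ...), one row to a line, values as JSON. drive_tool: Moves the arm, as the interface text tells. Its arguments: {"type":"object","properties":{"steps":{"type":"array","items":{"type":"object","properties":{"slide":{"type":"array","items":{"type":"number"}},"dr":{"type":"array","items":{"type":"number"}},"fingers":{"type":"number"}}}}},"required":["steps"]}

```bash
ls; mkdir -p pics; python3 - <<'E'
from cell import env, optics
import cv2
print(env.state())
for n in ("scene","top","wrist"):
    m=optics.camera_model(n)
    print(n,m)
    im=optics.read_camera(n)
    cv2.imwrite(f"pics/{n}0.png",im[:,:,::-1])
E
```

```text
pics
{'t': 0.0, 'joints': array([ 1.01939447e+00,  4.91571180e-01,  1.55949313e+00, -1.53767717e-05,
        1.09165945e+00, -1.05596198e-01]), 'qvel': array([-5.95234940e-05,  1.89132237e-03,  3.92873536e-04, -8.48080459e-04,
       -7.18424411e-05,  7.18345552e-04]), 'tau': array([ 1.43080724e-03, -6.12643433e+01, -2.58178067e+01,  6.93078618e-02,
        4.82662674e-02, -9.35561798e-05]), 'eef_pos': array([269.33697275, 563.70553011, 214.03947923]), 'tcp_rot': array([-1.57192257e+00,  1.05657387e-04, -4.45798623e-01]), 'ft_force': array([-0.17106677, -0.33943078,  0.33705897]), 'moment': array([-0.01761504,  0.0145941 ,  0.01676017]), 'opening': 1.0007257827322091}
scene {'mtx': array([[548.73502236,   0.        , 312.19505142],
       [  0.        , 548.73502236, 238.27296575],
       [  0.        ,   0.        ,   1.        ]]), 'R': array([[-0.38037956,  0.92474865,  0.01230186],
       [ 0.51197544,  0.22163266, -0.82991573],
       [-0.77018994, -0.30938472, -0.55775313]]), 't': array([ 327.54864362, -174.04881619, 1987.41387504])}
top {'mtx': array([[462.54978805,   0.        , 320.01724582],
       [  0.        , 462.54978805, 237.1494467 ],
       [  0.        ,   0.        ,   1.        ]]), 'R': array([[ 4.63981435e-02, -9.98922734e-01, -7.63855910e-04],
       [-9.78644153e-01, -4.53029163e-02, -2.00507525e-01],
       [ 2.00256920e-01,  1.00507200e-02, -9.79691864e-01]]), 't': array([-140.71627843,  566.91194541, 1460.95732939])}
wrist {'mtx': array([[366.20501959,   0.        , 318.29716698],
       [  0.        , 366.20501959, 245.18526284],
       [  0.        ,   0.        ,   1.        ]]), 'R': array([[ 0.43206448,  0.9018392 , -0.00251769],
       [ 0.86718209, -0.41469075,  0.27572959],
       [ 0.24761969, -0.12131626, -0.96123195]]), 't': array([-623.50740476,  -30.40056156,  392.81387758])}
```

View pics/scene0.png

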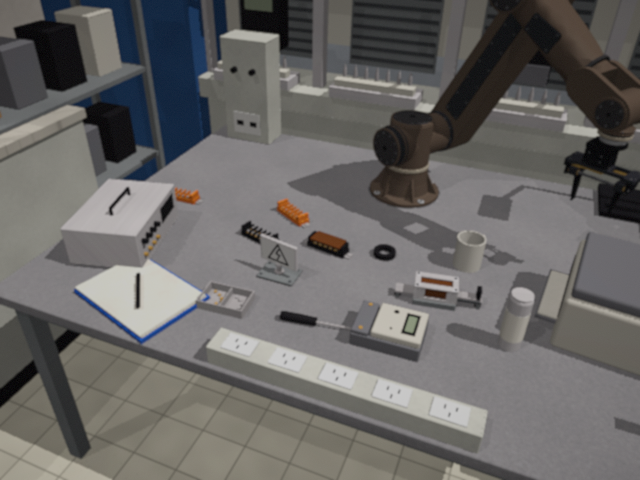

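View pics/top0.png

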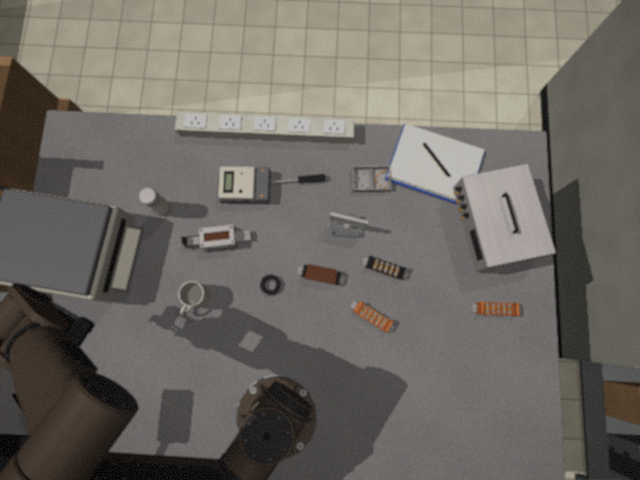

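View pics/wrist0.png

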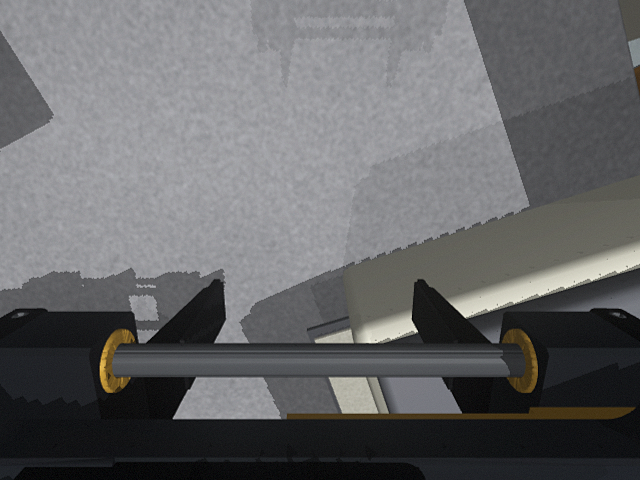

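The top view shows the magazine at about (217,237) with its black tab at the left (185,240). The bare black block is at (385,267) and the covered block (brown plate) at (322,274). The orange look-alikes are at (374,316) and (497,309), and the sign is at (348,223). The bare block that's meant is the black one at (385,267). I'll enlarge these areas to confirm.

```bash
python3 - <<'E'
import cv2, numpy as np
im=cv2.imread("pics/top0.png")
def crop(x0,y0,w,h,s,name):
    c=cv2.resize(im[y0:y0+h,x0:x0+w],None,fx=s,fy=s,interpolation=cv2.INTER_CUBIC)
    for i in range(0,w,10):
        cv2.line(c,(i*s,0),(i*s,6 if i%50 else 14),(0,255,0),1)
        if i%20==0: cv2.putText(c,str(x0+i),(i*s,24),0,.35,(0,255,0),1)
    for i in range(0,h,10):
        cv2.line(c,(0,i*s),(6,i*s),(0,255,0),1)
        cv2.putText(c,str(y0+i),(8,i*s+4),0,.35,(0,255,0),1)
    cv2.imwrite(name,c)
crop(170,215,95,45,8,"pics/c_mag.png")
crop(290,200,130,95,6,"pics/c_blk.png")
im=cv2.imread("pics/scene0.png")
crop(385,255,110,60,7,"pics/s_mag.png")
crop(230,190,130,100,6,"pics/s_blk.png")
E
```

```text
(no output)
```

View pics/c_mag.png

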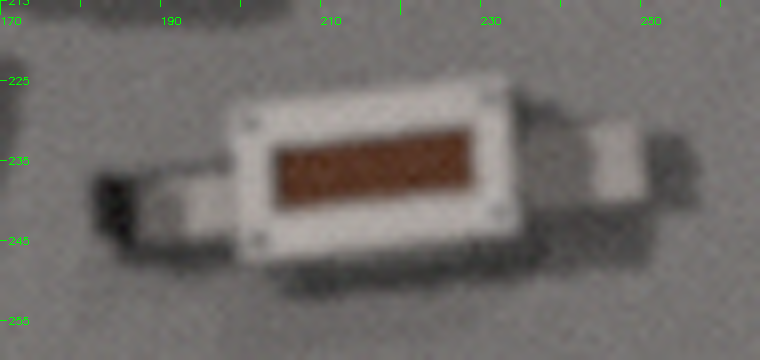

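View pics/c_blk.png

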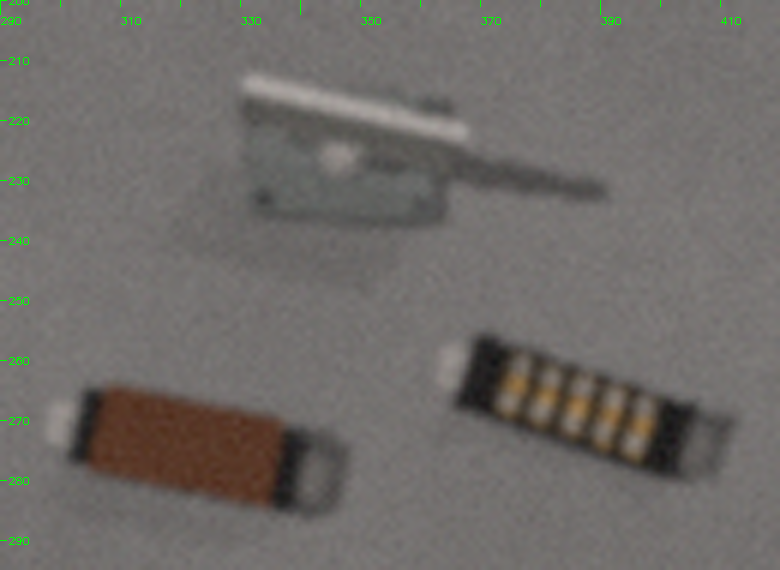

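View pics/s_mag.png

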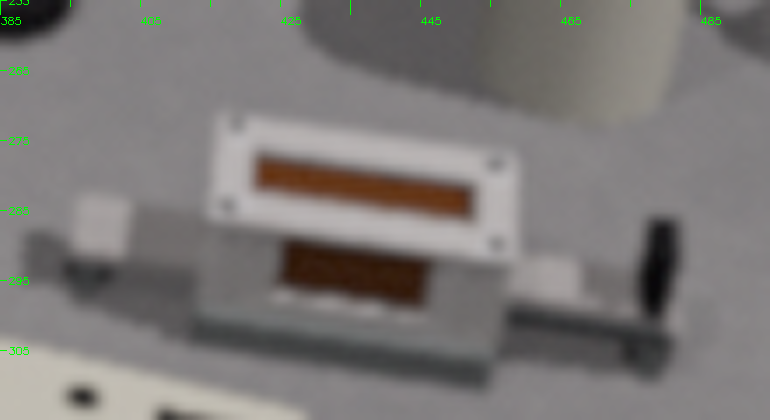

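View pics/s_blk.png

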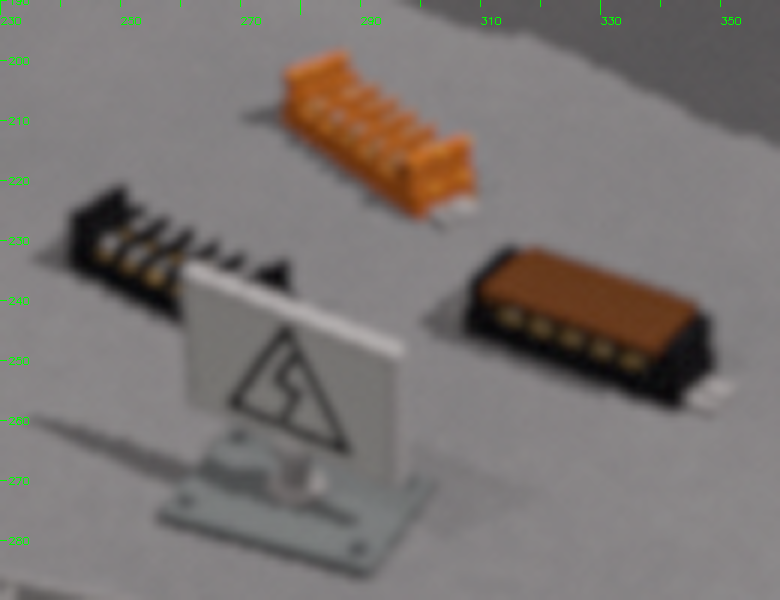

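```bash
cat > h.py <<'E'
from cell import env, optics
import cv2, numpy as np
from scipy.spatial.transform import Rotation as Ro
def p2w(m,u,v,z):
    d=m["R"].T@(np.linalg.inv(m["mtx"])@np.array([u,v,1.]))
    c=-m["R"].T@m["t"]
    return c+d*(z-c[2])/d[2]
def w2p(m,X):
    q=m["mtx"]@(m["R"]@np.asarray(X,float)+m["t"]); return q[:2]/q[2]
def Rt(st=None):
    st=st or env.state(); return Ro.from_euler("xyz",st["tcp_rot"]).as_matrix()
def crop(im,x0,y0,w,h,s,name):
    c=cv2.resize(im[y0:y0+h,x0:x0+w],None,fx=s,fy=s,interpolation=cv2.INTER_CUBIC)
    st=20 if s>=3 else 40
    for i in range(0,w,st//2):
        cv2.line(c,(i*s,0),(i*s,8),(0,255,0),1)
        if i%st==0: cv2.putText(c,str(x0+i),(i*s,20),0,.35,(0,255,0),1)
    for i in range(0,h,st//2):
        cv2.line(c,(0,i*s),(8,i*s),(0,255,0),1)
        cv2.putText(c,str(y0+i),(10,i*s+4),0,.35,(0,255,0),1)
    cv2.imwrite(name,c)
E
python3 - <<'E'
from h import *
m=optics.camera_model("top")
P=lambda n,u,v,z:print(n,p2w(m,u,v,z).round(1))
for u,v in [(199,227.9),(234,224.1),(235,244),(200,247.7)]: P("magtop",u,v,61)
P("tab",184,240.5,58)
P("bed end",250.5,236,24)
P("blk TL cheek",370.3,256,37)   # approx
for n,u,v in [("cheekL top",370.5,256),("cheekL bot",366.5,268),("cheekR top",406,267.5),("cheekR bot",401,279)]: P(n,u,v,37)
P("signL",331,213.5,115);P("signR",367.5,222,115)
for u,v in [(331,236),(364.5,237),(364,222)]: P("base",u,v,10)
P("mug",191,293,95)
P("cov",305,265,38);P("cov",340,285,37)
P("cleaner",149,196,160)
st=env.state();print(Rt(st).round(3))
m=optics.camera_model("wrist");print("cam c",-m["R"].T@m["t"]-st["eef_pos"], (Rt(st).T@(-m["R"].T@m["t"]-st["eef_pos"])).round(1))
print((m["R"]@Rt(st)).round(3))
E
```

```text
magtop [584.7 284.7  61. ]
magtop [602.8 170.7  61. ]
magtop [536.4 161.9  61. ]
magtop [518.9 274.9  61. ]
tab [540.9 330.4  58. ]
bed end [572.8 119.4  24. ]
blk TL cheek [ 521.2 -282.8   37. ]
cheekL top [ 521.3 -283.4   37. ]
cheekL bot [ 480.8 -271.3   37. ]
cheekR top [ 488.4 -400.8   37. ]
cheekR bot [ 449.8 -384.8   37. ]
signL [ 639.5 -146.3  115. ]
signR [ 617.1 -263.3  115. ]
base [ 588.2 -150.8   10. ]
base [ 590.  -264.3   10. ]
base [ 642.1 -261.2   10. ]
mug [368.7 279.5  95. ]
cov [481.2 -69.2  38. ]
cov [ 421.  -186.5   37. ]
cleaner [657.9 422.6 160. ]
[[ 0.902 -0.     0.431]
 [-0.431 -0.001  0.902]
 [-0.    -1.    -0.001]]
cam c [-70.87518865  33.56497518 170.24964473] [ -78.4 -170.2   -0.4]
[[ 0.001  0.002  1.   ]
 [ 0.961 -0.276 -0.001]
 [ 0.276  0.961 -0.002]]
```

The black bare block is confirmed: five screw pairs and no plate on it. The covered block carries the brown plate, and the bolt face looks towards the aisle (scene camera). Next I'll view the magazine from the wrist camera for a finer fix.

```bash
cat >> h.py <<'E'
def plan(x,y,z,yawdeg):
    st=env.state(); R=Rt(st); p=st["eef_pos"]
    T=Ro.from_euler("z",yawdeg,degrees=True).as_matrix()@np.array([[1,0,0],[0,0,1],[0,-1,0]]).T.T
    # tool: x=(c,s,0), y=down, z=x rot +90
    c,s=np.cos(np.radians(yawdeg)),np.sin(np.radians(yawdeg))
    T=np.array([[c,0,-s],[s,0,c],[0,-1,0]])
    sl=R.T@(np.array([x,y,z])-p)/1000
    dr=Ro.from_matrix(R.T@T).as_rotvec()
    print("t %.2f"%st["t"],"at",p.round(1),"yaw %.2f"%np.degrees(np.arctan2(R[1,0],R[0,0])),"| slide",sl.round(4),"dr",dr.round(4),"dist",np.linalg.norm(sl).round(3),"F",st["ft_force"].round(1),"open %.3f"%st["opening"])
E
python3 - <<'E'
from h import *
plan(632,262,230,9)
E
```

```text
t 0.15 at [269.4 563.8 214.2] yaw -25.54 | slide [ 0.4573 -0.0157 -0.116 ] dr [ 7.000e-04 -6.029e-01 -3.000e-04] dist 0.472 F [-0.1 -0.2  0. ] open 0.997
```

Request:
drive_tool([
  {"slide": [0.457,-0.016,-0.116],"dr": [0,-0.603,0],"fingers": 0},
  {"slide": [0.457,-0.016,-0.116],"dr": [0,-0.603,0],"fingers": 0},
  {"slide": [0.457,-0.016,-0.116],"dr": [0,-0.603,0],"fingers": 0},
  {"slide": [0.457,-0.016,-0.116],"dr": [0,-0.603,0],"fingers": 0},
  {"slide": [0.457,-0.016,-0.116],"dr": [0,-0.603,0],"fingers": 0},
])

```text
t: 0.57
eef_pos: [422.4, 436.4, 221.3]
tcp_rot: [-1.571, 0.0, 0.153]
ft_force: [0.6, 0.5, 0.1]
opening: 0.709
```

```bash
python3 -c "
from h import *
plan(632,262,230,9)"
```

```text
t 0.57 at [422.4 436.4 221.3] yaw 8.77 | slide [ 0.1805 -0.0087 -0.2044] dr [ 0.0001 -0.004  -0.0002] dist 0.273 F [0.6 0.5 0.1] open 0.709
```

Request:
drive_tool([
  {"slide": [0.18,-0.009,-0.204],"dr": [0,0,0],"fingers": 0},
  {"slide": [0.18,-0.009,-0.204],"dr": [0,0,0],"fingers": 0},
  {"slide": [0.18,-0.009,-0.204],"dr": [0,0,0],"fingers": 0},
  {"slide": [0.18,-0.009,-0.204],"dr": [0,0,0],"fingers": 0},
  {"slide": [0.18,-0.009,-0.204],"dr": [0,0,0],"fingers": 0},
])

```text
t: 0.98
eef_pos: [581.8, 301.8, 228.2]
tcp_rot: [-1.571, 0.0, 0.147]
ft_force: [1.5, 0.9, -0.0]
opening: 0.355
```

Request:
drive_tool([
  {"slide": [0.055,0,-0.06],"dr": [0,0,0],"fingers": 0},
  {"slide": [0.055,0,-0.06],"dr": [0,0,0],"fingers": 0},
  {"slide": [0.055,0,-0.06],"dr": [0,0,0],"fingers": 0},
  {"slide": [0.055,0,-0.06],"dr": [0,0,0],"fingers": 0},
])

```text
t: 1.32
eef_pos: [644.8, 250.4, 227.2]
tcp_rot: [-1.571, 0.001, 0.144]
ft_force: [-0.1, 0.7, -0.4]
opening: 0.073
```

```bash
python3 -c "
from h import *
plan(632,262,230,9)
im=optics.read_camera('wrist')[:,:,::-1]
cv2.imwrite('pics/w1.png',im)
np.savez('w1.npz',**optics.camera_model('wrist'))
"
```

```text
t 1.32 at [644.8 250.4 227.2] yaw 8.24 | slide [-0.011  -0.0028  0.0133] dr [ 0.0001 -0.0132 -0.0012] dist 0.017 F [-0.1  0.7 -0.4] open 0.073
```

View pics/w1.png

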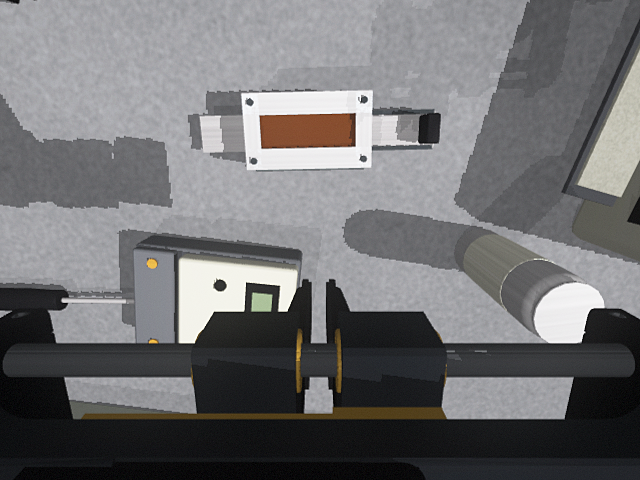

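The wrist picture shows the magazine's frame at (244–372, 91–170), the tab at (429,128) and the bed's mouth end at the left (200,133). I'll enlarge it.

```bash
python3 -c "
from h import *
im=cv2.imread('pics/w1.png')
crop(im,185,75,135,110,5,'pics/w1a.png')
crop(im,330,75,120,110,5,'pics/w1b.png')
"
```

```text
(no output)
```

View pics/w1a.png

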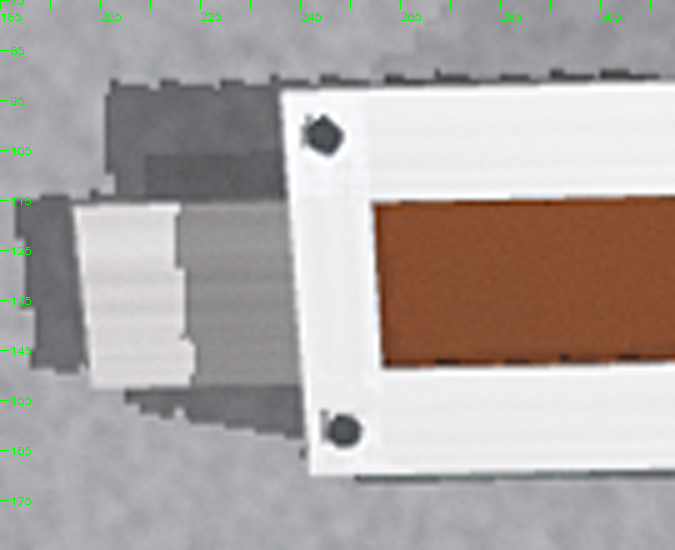

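View pics/w1b.png

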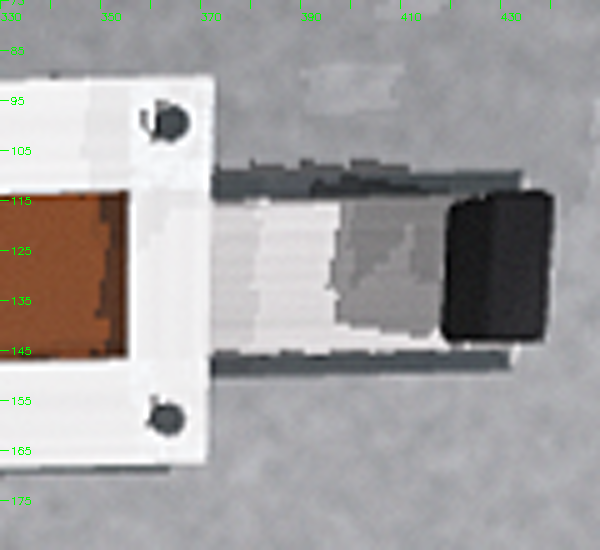

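```bash
python3 -c "
from h import *
m=dict(np.load('w1.npz'))
P=lambda n,u,v,z:print(n,p2w(m,u,v,z).round(1))
C=np.array([p2w(m,*q,61)[:2] for q in [(241.2,93),(372.6,90),(371.4,168),(247,170)]])
print(C.round(1),[np.linalg.norm(C[i]-C[i-1]).round(1) for i in range(4)])
c=C.mean(0); d=(C[1]-C[0]+C[2]-C[3]); a=np.degrees(np.arctan2(d[1],d[0])); print('centre',c.round(1),'yaw',a)
u=d/np.linalg.norm(d); n=np.array([-u[1],u[0]])
for nm,q,z in [('tab',(440.6,113.3),58.5),('tab',(439,143.4),58.5),('tabin',(428.5,113.3),58.5),('tabin',(427,143.4),58.5),('bed',(200,115.8),24),('bed',(203.5,152.5),24)]:
    w=p2w(m,*q,z)[:2]-c; print(nm,(w@u).round(1),(w@n).round(1))
"
```

```text
[[536.7 169. ]
 [518.2 279.8]
 [582.5 290.7]
 [600.5 179.8]] [np.float64(64.7), np.float64(112.3), np.float64(65.3), np.float64(112.4)]
centre [559.5 229.8] yaw 99.33914641257344
tab 116.1 13.0
tab 116.6 -12.4
tabin 105.6 13.2
tabin 105.9 -12.2
bed -104.8 17.1
bed -105.0 -17.2
```

The wrist fix fits the given sizes, but it differs from the top view by 7 mm in y. I read the camera pose after the picture, while the arm may still have been settling, so I'll retake it with the pose read first.

```bash
cat >> h.py <<'E'
def shot(name,tag):
    m=optics.camera_model(name); im=optics.read_camera(name)[:,:,::-1].copy()
    cv2.imwrite(f'pics/{tag}.png',im); np.savez(f'{tag}.npz',**m); return m,im
E
python3 -c "
from h import *
st=env.state();print(st['eef_pos'],abs(st['qvel']).max())
m,im=shot('wrist','w2')
st=env.state();print(st['eef_pos'],abs(st['qvel']).max())
crop(im,185,75,135,110,5,'pics/w2a.png')
crop(im,330,75,120,110,5,'pics/w2b.png')
"
```

```text
[643.66783542 251.71348908 227.49006725] 0.032198369922423815
[643.11893503 252.49807115 227.85200343] 0.02208188098035563
```

View pics/w2a.png

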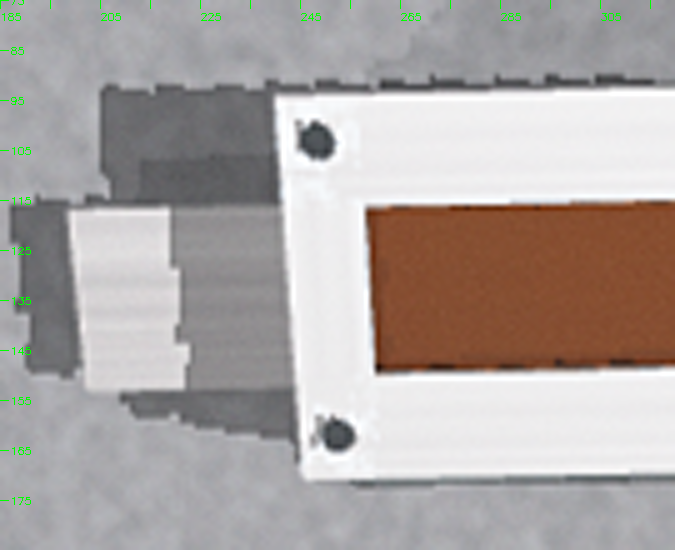

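View pics/w2b.png

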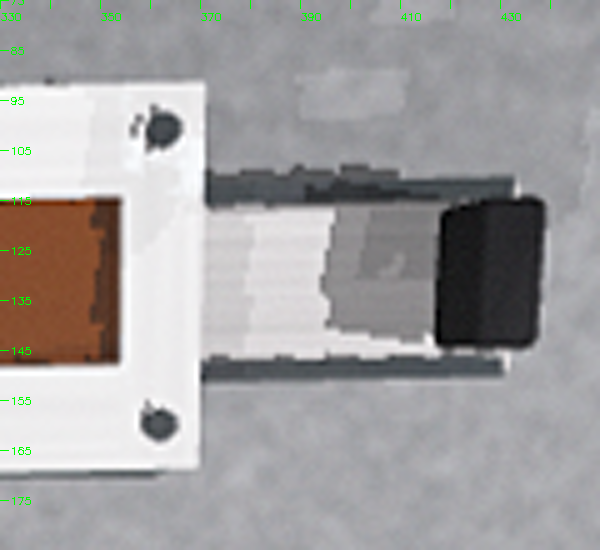

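```bash
python3 -c "
from h import *
m=dict(np.load('w2.npz'))
C=np.array([p2w(m,*q,61)[:2] for q in [(240,94.4),(371.2,91.4),(370,168.8),(245.8,171)]])
print(C.round(1),[np.linalg.norm(C[i]-C[i-1]).round(1) for i in range(4)])
c=C.mean(0); d=(C[1]-C[0]+C[2]-C[3]); a=np.degrees(np.arctan2(d[1],d[0])); print('centre',c.round(1),'yaw',a)
u=d/np.linalg.norm(d); n=np.array([-u[1],u[0]])
for nm,q,z in [('tab',(439.2,114.6),58.5),('tab',(437.6,144.4),58.5),('bed',(198.7,117),24),('bed',(202,153),24)]:
    w=p2w(m,*q,z)[:2]-c; print(nm,(w@u).round(1),(w@n).round(1))
t=dict(np.load('w2.npz'))
mt=optics.camera_model('top')
for s,tt in [(56,32),(-56,32),(-56,-32),(56,-32)]:
    print(w2p(mt,[*(c+u*s+n*tt),61]).round(1))
"
```

```text
[[537.9 168.1]
 [519.4 278.8]
 [583.4 289.6]
 [601.5 178.8]] [np.float64(64.5), np.float64(112.3), np.float64(64.9), np.float64(112.3)]
centre [560.6 228.8] yaw 99.38713349432854
tab 116.2 12.7
tab 116.5 -12.4
bed -105.0 17.1
bed -105.4 -16.6
[198.8 247.4]
[233.1 243.4]
[231.5 224.4]
[197.5 228.3]
```

```bash
python3 -c "
from h import *
m=optics.camera_model('top')
for q in [(142,228),(131,290),(103,298),(120,206)]:
  print(q,[p2w(m,*q,z).round(0) for z in (20,100,200)])
plan(536.1,374.5,228,9.4)
"
```

```text
(142, 228) [array([584., 489.,  20.]), array([568., 456., 100.]), array([547., 416., 200.])]
(131, 290) [array([374., 499.,  20.]), array([369., 466., 100.]), array([362., 425., 200.])]
(103, 298) [array([344., 587.,  20.]), array([340., 550., 100.]), array([335., 503., 200.])]
(120, 206) [array([657., 573.,  20.]), array([637., 536., 100.]), array([611., 490., 200.])]
t 1.42 at [643.1 252.5 227.9] yaw 8.41 | slide [-0.088  -0.      0.1363] dr [-0.0002 -0.0172 -0.0009] dist 0.162 F [-0.8 -0.2 -0.6] open 0.019
```

```bash
python3 -c "
from h import *
m=optics.camera_model('top');s=optics.camera_model('scene')
for z in (0,20,50,100,150): print(z,w2p(s,p2w(m,142,228,z)).round(0), w2p(s,p2w(m,120,206,z)).round(0))
crop(cv2.imread('pics/scene0.png'),500,220,140,130,5,'pics/sb.png')
"
```

```text
0 [536. 333.] [572. 363.]
20 [535. 325.] [570. 354.]
50 [533. 313.] [567. 341.]
100 [529. 293.] [563. 319.]
150 [525. 272.] [558. 297.]
```

View pics/sb.png

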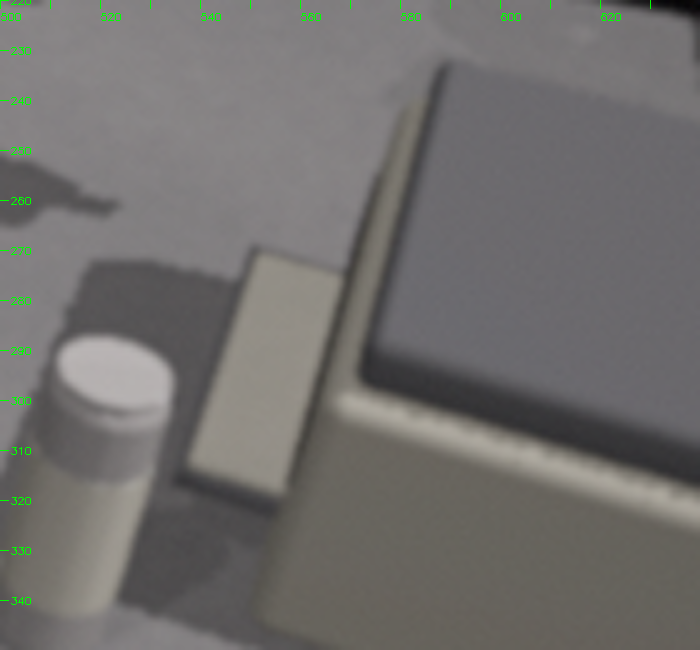

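Request:
drive_tool([
  {"slide": [-0.088,0,0.136],"dr": [0,-0.017,0],"fingers": 0},
  {"slide": [-0.088,0,0.136],"dr": [0,-0.017,0],"fingers": 0},
  {"slide": [-0.088,0,0.136],"dr": [0,-0.017,0],"fingers": 0},
  {"slide": [-0.088,0,0.136],"dr": [0,-0.017,0],"fingers": 0},
  {"slide": [-0.088,0,0.136],"dr": [0,-0.017,0],"fingers": 0},
])

```text
t: 1.83
eef_pos: [531.1, 379.2, 228.9]
tcp_rot: [-1.569, 0.001, 0.17]
ft_force: [-0.1, -0.4, 0.5]
opening: 0.003
```

```bash
python3 -c "
from h import *
plan(536.1,374.5,35,9.4)
"
```

```text
t 1.83 at [531.1 379.2 228.9] yaw 9.76 | slide [ 0.0042  0.1939 -0.0058] dr [-0.0013  0.0063 -0.0006] dist 0.194 F [-0.1 -0.4  0.5] open 0.003
```

Request:
drive_tool([
  {"slide": [0.004,0.19,-0.001],"dr": [0,0.002,0],"fingers": 0},
  {"slide": [0.004,0.19,-0.001],"dr": [0,0.002,0],"fingers": 0},
  {"slide": [0.004,0.19,-0.001],"dr": [0,0.002,0],"fingers": 0},
  {"slide": [0.004,0.19,-0.001],"dr": [0,0.002,0],"fingers": 0},
  {"slide": [0.004,0.19,-0.001],"dr": [0,0.002,0],"fingers": 0},
])

```text
t: 2.25
eef_pos: [538.2, 373.7, 34.4]
tcp_rot: [-1.572, 0.004, 0.164]
ft_force: [-0.1, 0.0, -0.1]
opening: 0.005
```

Request:
drive_tool([
  {"slide": [0,0,0],"dr": [0,0,0],"fingers": 0},
  {"slide": [0,0,0],"dr": [0,0,0],"fingers": 0},
  {"slide": [0,0,0],"dr": [0,0,0],"fingers": 0},
])

```text
t: 2.5
eef_pos: [541.2, 374.5, 40.3]
tcp_rot: [-1.57, -0.002, 0.163]
ft_force: [-0.6, -0.0, 0.9]
opening: 0.007
```

```bash
python3 -c "
from h import *
plan(536.1,374.5,35,9.4)
shot('wrist','w3')
"
```

```text
t 2.50 at [541.2 374.5  40.3] yaw 9.33 | slide [-0.0051  0.0053  0.0008] dr [-0.0009 -0.0012  0.0024] dist 0.007 F [-0.6 -0.   0.9] open 0.007
```

View pics/w3.png

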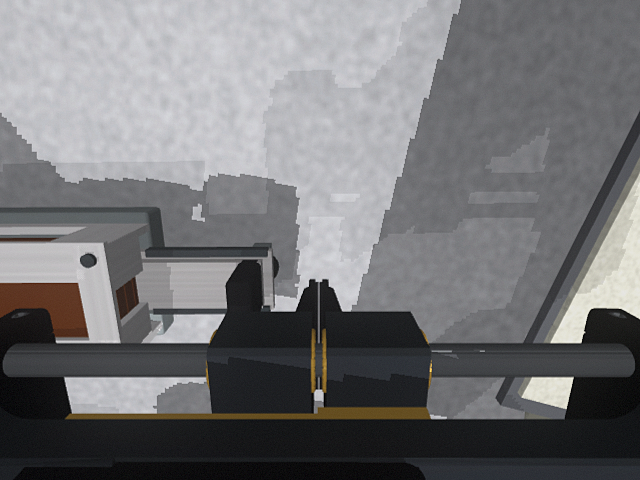

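The picture shows the closed fingers (318,290) just right of the black tab (243,285), in line with the slide. Now I'll push gently along the tool's -z.

Request:
drive_tool([
  {"slide": [-0.002,0.001,-0.005],"dr": [0,0,0],"fingers": 0},
  {"slide": [-0.004,0.002,-0.01],"dr": [0,0,0],"fingers": 0},
  {"slide": [-0.005,0.003,-0.015],"dr": [0,0,0],"fingers": 0},
  {"slide": [-0.005,0.003,-0.018],"dr": [0,0,0],"fingers": 0},
  {"slide": [-0.005,0.003,-0.02],"dr": [0,0,0],"fingers": 0},
])

```text
t: 2.97
eef_pos: [539.3, 352.3, 35.6]
tcp_rot: [-1.571, -0.0, 0.161]
ft_force: [-0.3, 0.4, 0.4]
opening: 0.006
```

Request:
drive_tool([
  {"slide": [0,0,-0.002],"dr": [0,0,0],"fingers": 0},
  {"slide": [0,0,-0.004],"dr": [0,0,0],"fingers": 0},
  {"slide": [0,0,-0.006],"dr": [0,0,0],"fingers": 0},
  {"slide": [0,0,-0.008],"dr": [0,0,0],"fingers": 0},
  {"slide": [0,0,-0.01],"dr": [0,0,0],"fingers": 0},
])

```text
t: 3.38
eef_pos: [540.9, 343.6, 35.5]
tcp_rot: [-1.57, -0.001, 0.162]
ft_force: [-1.6, 4.1, 4.5]
opening: 0.003
```

```bash
cat >> h.py <<'E'
MC=np.array([560.2,228.4]); MU=np.array([np.cos(np.radians(99.4)),np.sin(np.radians(99.4))])
def mag():
    st=env.state(); w=st["eef_pos"][:2]-MC; print("t %.2f mag x %.1f y %.1f z %.1f"%(st["t"],w@MU,w@[-MU[1],MU[0]],st["eef_pos"][2]),"F mag x %.1f"%(st["ft_force"][:2]@MU),st["ft_force"].round(1),"open %.3f"%st["opening"])
E
python3 -c "
from h import *
mag()"
```

```text
t 3.38 mag x 116.8 y 0.3 z 35.5 F mag x 4.3 [-1.6  4.1  4.5] open 0.003
```

Request:
drive_tool([
  {"slide": [0,0,-0.004],"dr": [0,0,0],"fingers": 0},
  {"slide": [0,0,-0.008],"dr": [0,0,0],"fingers": 0},
  {"slide": [0,0,-0.012],"dr": [0,0,0],"fingers": 0},
  {"slide": [0,0,-0.016],"dr": [0,0,0],"fingers": 0},
  {"slide": [0,0,-0.02],"dr": [0,0,0],"fingers": 0},
])

```text
t: 3.8
eef_pos: [544.1, 323.8, 35.5]
tcp_rot: [-1.57, -0.001, 0.162]
ft_force: [-1.7, 5.7, 3.1]
opening: 0.009
```

Request:
drive_tool([
  {"slide": [0,0,-0.002],"dr": [0,0,0],"fingers": 0},
  {"slide": [0,0,-0.004],"dr": [0,0,0],"fingers": 0},
  {"slide": [0,0,-0.006],"dr": [0,0,0],"fingers": 0},
  {"slide": [0,0,-0.008],"dr": [0,0,0],"fingers": 0},
  {"slide": [0,0,-0.01],"dr": [0,0,0],"fingers": 0},
])

```text
t: 4.22
eef_pos: [545.8, 314.1, 35.5]
tcp_rot: [-1.57, -0.001, 0.162]
ft_force: [-1.5, 5.8, 2.5]
opening: 0.003
```

```bash
python3 -c "
from h import *
mag()
shot('wrist','w4')
shot('top','t4')
crop(cv2.imread('pics/t4.png'),170,215,100,45,8,'pics/t4a.png')
"
```

```text
t 4.22 mag x 86.9 y 0.3 z 35.5 F mag x 5.9 [-1.5  5.8  2.5] open 0.003
```

View pics/w4.png

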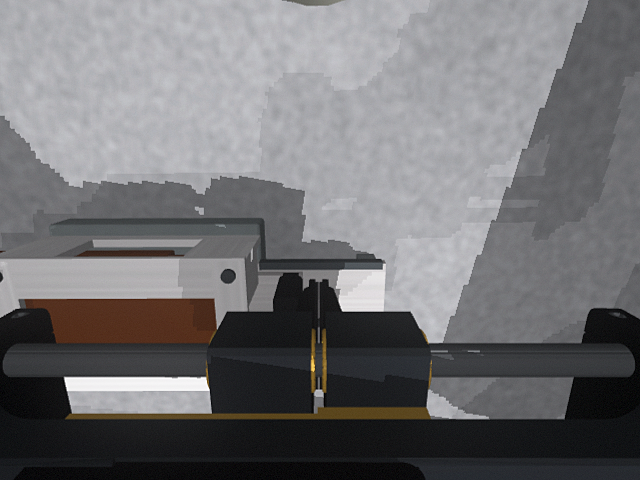

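View pics/t4a.png

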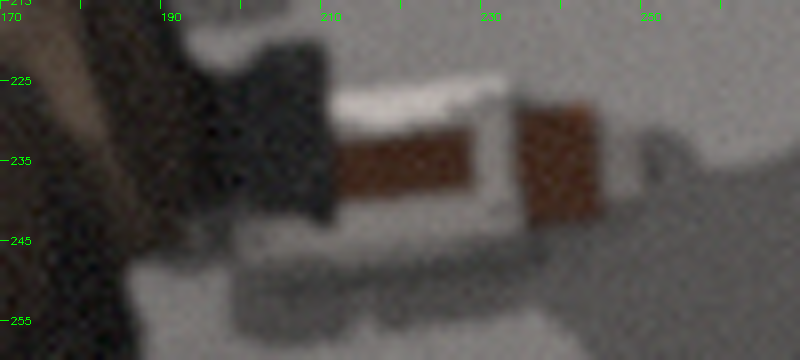

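The plate is emerging at the mouth: brown from (234,236) to (244,236) in the top view, about 30 mm out. I'll push on slowly towards the stop.

Request:
drive_tool([
  {"slide": [0,0,-0.001],"dr": [0,0,0],"fingers": 0},
  {"slide": [0,0,-0.002],"dr": [0,0,0],"fingers": 0},
  {"slide": [0,0,-0.003],"dr": [0,0,0],"fingers": 0},
  {"slide": [0,0,-0.004],"dr": [0,0,0],"fingers": 0},
  {"slide": [0,0,-0.005],"dr": [0,0,0],"fingers": 0},
])

```text
t: 4.73
eef_pos: [546.6, 309.2, 35.5]
tcp_rot: [-1.57, -0.001, 0.162]
ft_force: [-1.8, 6.8, 3.3]
opening: 0.004
```

Request:
drive_tool([
  {"slide": [0,0,-0.001],"dr": [0,0,0],"fingers": 0},
  {"slide": [0,0,-0.002],"dr": [0,0,0],"fingers": 0},
  {"slide": [0,0,-0.003],"dr": [0,0,0],"fingers": 0},
])

```text
t: 4.98
eef_pos: [546.8, 308.2, 35.7]
tcp_rot: [-1.567, -0.002, 0.161]
ft_force: [-6.2, 26.4, 2.7]
opening: 0.002
```

```bash
python3 -c "
from h import *
mag()
"
```

```text
t 4.98 mag x 80.9 y 0.2 z 35.7 F mag x 27.0 [-6.2 26.4  2.7] open 0.002
```

The stop was reached, with the force rising to 27 N. Now back off and up.

Request:
drive_tool([
  {"slide": [0,0,0.015],"dr": [0,0,0],"fingers": 0},
  {"slide": [0,0,0.035],"dr": [0,0,0],"fingers": 0},
  {"slide": [0,0,0.055],"dr": [0,0,0],"fingers": 0},
  {"slide": [0,0,0.06],"dr": [0,0,0],"fingers": 0},
  {"slide": [0,-0.03,0.06],"dr": [0,0,0],"fingers": 0},
])

```text
t: 5.4
eef_pos: [534.7, 364.7, 60.6]
tcp_rot: [-1.574, 0.008, 0.164]
ft_force: [-0.7, -0.1, -0.1]
opening: 0.005
```

Request:
drive_tool([
  {"slide": [0,-0.04,0],"dr": [0,0,0],"fingers": 0},
  {"slide": [0,-0.08,0],"dr": [0,0,0],"fingers": 0},
  {"slide": [0,-0.12,0],"dr": [0,0,0],"fingers": 0.07},
  {"slide": [0,-0.12,-0.03],"dr": [0,0.12,0],"fingers": 0.07},
  {"slide": [0,-0.12,-0.06],"dr": [0,0.24,0],"fingers": 0.07},
])

```text
t: 5.82
eef_pos: [547.4, 305.6, 187.7]
tcp_rot: [-1.569, -0.004, -0.081]
ft_force: [0.7, 0.2, 0.1]
opening: 0.158
```

```bash
python3 -c "
from h import *
mag()
g=MC-76*MU
plan(g[0],g[1],150,-80.6)
"
```

```text
t 5.82 mag x 78.3 y 0.0 z 187.7 F mag x 0.1 [0.7 0.2 0.1] open 0.158
t 5.82 at [547.4 305.6 187.7] yaw -4.63 | slide [ 0.0372  0.0376 -0.1497] dr [-0.0042  1.326   0.0024] dist 0.159 F [0.7 0.2 0.1] open 0.158
```

Request:
drive_tool([
  {"slide": [0.037,0.01,-0.15],"dr": [0,0.62,0],"fingers": 0.07},
  {"slide": [0.037,0.01,-0.15],"dr": [0,0.62,0],"fingers": 0.07},
  {"slide": [0.037,0.01,-0.15],"dr": [0,0.62,0],"fingers": 0.07},
  {"slide": [0.037,0.01,-0.15],"dr": [0,0.62,0],"fingers": 0.07},
  {"slide": [0.037,0.01,-0.15],"dr": [0,0.62,0],"fingers": 0.07},
])

```text
t: 6.23
eef_pos: [572.6, 147.8, 174.7]
tcp_rot: [-1.572, -0.0, -0.708]
ft_force: [0.2, 0.6, -0.2]
opening: 0.507
```

Request:
drive_tool([
  {"slide": [0,0,0],"dr": [0,0.7,0],"fingers": 0.07},
  {"slide": [0,0,0],"dr": [0,0.7,0],"fingers": 0.07},
  {"slide": [0,0,0],"dr": [0,0.7,0],"fingers": 0.07},
  {"slide": [0,0,0],"dr": [0,0.7,0],"fingers": 0.07},
  {"slide": [0,0,0],"dr": [0,0.7,0],"fingers": 0.07},
])

```text
t: 6.65
eef_pos: [571.9, 152.5, 175.0]
tcp_rot: [-1.571, -0.0, -1.329]
ft_force: [0.9, 0.1, 0.3]
opening: 0.733
```

Request:
drive_tool([
  {"slide": [0,0,0],"dr": [0,0.08,0],"fingers": 0.07},
  {"slide": [0,0,0],"dr": [0,0.08,0],"fingers": 0.07},
  {"slide": [0,0,0],"dr": [0,0.08,0],"fingers": 0.07},
])

```text
t: 6.9
eef_pos: [572.0, 152.7, 175.1]
tcp_rot: [-1.571, -0.0, -1.4]
ft_force: [-0.5, -0.7, -0.3]
opening: 0.736
```

```bash
python3 -c "
from h import *
mag()
g=MC-76*MU
plan(g[0],g[1],150,-80.6)
m,im=shot('wrist','w5')
"
```

```text
t 6.90 mag x -76.6 y 0.7 z 175.1 F mag x -0.6 [-0.5 -0.7 -0.3] open 0.736
t 6.90 at [572.  152.7 175.1] yaw -80.24 | slide [-0.0006  0.0251  0.0007] dr [0.0004 0.0063 0.0002] dist 0.025 F [-0.5 -0.7 -0.3] open 0.736
```

View pics/w5.png

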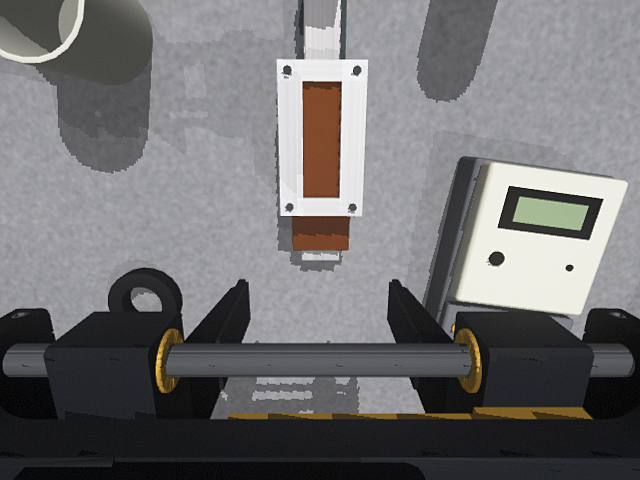

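The plate stands out of the mouth, its front edge at (293–349, 249). The tab has gone home out of view. I'll check its position and the clearance to the meter.

```bash
python3 -c "
from h import *
m=dict(np.load('w5.npz'))
im=cv2.imread('pics/w5.png')
crop(im,260,190,130,100,6,'pics/w5a.png')
def f(n,u,v,z):
    w=p2w(m,u,v,z)[:2]-MC; print(n,w@MU,w@[-MU[1],MU[0]])
f('TL',277.5,59,61);f('TR',368,60,61);f('BR',362,216,61);f('BL',281,216,61)
f('pl',292.5,249.5,32);f('pr',349,250,32)
f('meter',461,157,60);f('meter',426,305,40);f('meter',446,310,60)
f('tape',182,290,18)
"
```

```text
TL 55.68286390466608 31.282353119968118
TR 55.361821865724075 -32.51601062050207
BR -56.54229665638988 -32.583667943274065
BL -56.90205698527568 31.399805643633314
pl -93.25270059621009 24.839920238790253
pr -93.4277751227588 -25.659745913353834
meter -10.84359040004908 -105.96432727786585
meter -142.90573101485023 -96.53574832918716
meter -138.0149712800373 -107.57382025399262
tape -138.91997329696537 133.0986374719721
```

View pics/w5a.png

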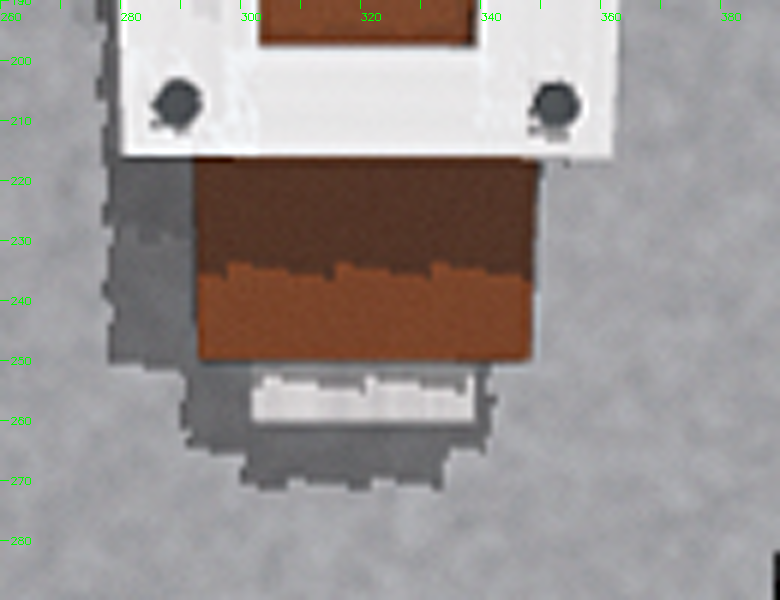

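Everything agrees within 0.6 mm: the plate's front is at mag x = -93.3 and its sides at ±25. Descend around it.

Request:
drive_tool([
  {"slide": [0,0.03,0.001],"dr": [0,0.006,0],"fingers": 0.07},
  {"slide": [0,0.06,0.001],"dr": [0,0.006,0],"fingers": 0.07},
  {"slide": [0,0.09,0.001],"dr": [0,0.006,0],"fingers": 0.07},
  {"slide": [0,0.115,0.001],"dr": [0,0.006,0],"fingers": 0.07},
  {"slide": [0,0.13,0.001],"dr": [0,0.006,0],"fingers": 0.07},
])

```text
t: 7.37
eef_pos: [572.0, 153.0, 42.6]
tcp_rot: [-1.574, -0.0, -1.406]
ft_force: [0.4, -1.2, -0.2]
opening: 0.732
```

Request:
drive_tool([
  {"slide": [0,0.01,0],"dr": [0,0,0],"fingers": 0.07},
  {"slide": [0,0.02,0],"dr": [0,0,0],"fingers": 0.07},
  {"slide": [0,0.027,0],"dr": [0,0,0],"fingers": 0.07},
  {"slide": [0,0.032,0],"dr": [0,0,0],"fingers": 0.07},
  {"slide": [0,0.034,0],"dr": [0,0,0],"fingers": 0.07},
])

```text
t: 7.78
eef_pos: [573.2, 153.4, 11.0]
tcp_rot: [-1.571, 0.0, -1.409]
ft_force: [0.2, -0.3, -0.3]
opening: 0.739
```

```bash
python3 -c "
from h import *
mag()
"
```

```text
t 7.78 mag x -76.1 y -0.5 z 11.0 F mag x -0.3 [ 0.2 -0.3 -0.3] open 0.739
```

Request:
drive_tool([
  {"slide": [0,0.001,0],"dr": [0,0,0],"fingers": 0.06},
  {"slide": [0,0.0015,0],"dr": [0,0,0],"fingers": 0.055},
  {"slide": [0,0.0015,0],"dr": [0,0,0],"fingers": 0.04},
  {"slide": [0,0.0015,0],"dr": [0,0,0],"fingers": 0.04},
  {"slide": [0,0.0015,0],"dr": [0,0,0],"fingers": 0.04},
])

```text
t: 8.2
eef_pos: [573.3, 153.4, 10.2]
tcp_rot: [-1.57, 0.0, -1.409]
ft_force: [0.6, -0.3, 1.3]
opening: 0.526
```

Request:
drive_tool([
  {"slide": [0,0,0],"dr": [0,0,0],"fingers": 0.04},
  {"slide": [0,0,0],"dr": [0,0,0],"fingers": 0.04},
])

```text
t: 8.37
eef_pos: [573.3, 153.4, 10.2]
tcp_rot: [-1.57, 0.0, -1.409]
ft_force: [-0.7, -0.2, 5.0]
opening: 0.523
```

```bash
python3 -c "
from h import *
mag()
"
```

```text
t 8.37 mag x -76.1 y -0.7 z 10.2 F mag x -0.1 [-0.7 -0.2  5. ] open 0.523
```

Gripped at 49.7 mm. Pull the plate part way out (45 mm), then regrip at its middle.

Request:
drive_tool([
  {"slide": [0.003,0,0],"dr": [0,0,0],"fingers": 0.04},
  {"slide": [0.008,0,0],"dr": [0,0,0],"fingers": 0.04},
  {"slide": [0.014,0,0],"dr": [0,0,0],"fingers": 0.04},
  {"slide": [0.02,0,0],"dr": [0,0,0],"fingers": 0.04},
  {"slide": [0.026,0,0],"dr": [0,0,0],"fingers": 0.04},
])

```text
t: 8.78
eef_pos: [577.4, 128.3, 10.2]
tcp_rot: [-1.57, 0.001, -1.409]
ft_force: [-0.8, 7.9, 5.6]
opening: 0.524
```

Request:
drive_tool([
  {"slide": [0.006,0,0],"dr": [0,0,0],"fingers": 0.04},
  {"slide": [0.012,0,0],"dr": [0,0,0],"fingers": 0.04},
  {"slide": [0.017,0,0],"dr": [0,0,0],"fingers": 0.04},
  {"slide": [0.019,0,0],"dr": [0,0,0],"fingers": 0.04},
  {"slide": [0.019,0,0],"dr": [0,0,0],"fingers": 0.04},
])

```text
t: 9.2
eef_pos: [580.6, 108.6, 10.1]
tcp_rot: [-1.57, 0.0, -1.409]
ft_force: [0.2, -1.7, 5.9]
opening: 0.523
```

```bash
python3 -c "
from h import *
mag()
shot('wrist','w6');shot('top','t6')
crop(cv2.imread('pics/t6.png'),180,200,100,60,8,'pics/t6a.png')
"
```

```text
t 9.20 mag x -121.6 y -0.6 z 10.1 F mag x -1.7 [ 0.2 -1.7  5.9] open 0.523
```

View pics/w6.png

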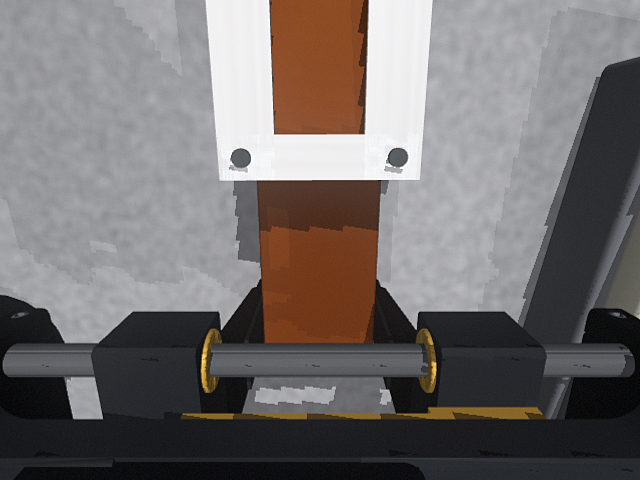

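View pics/t6a.png

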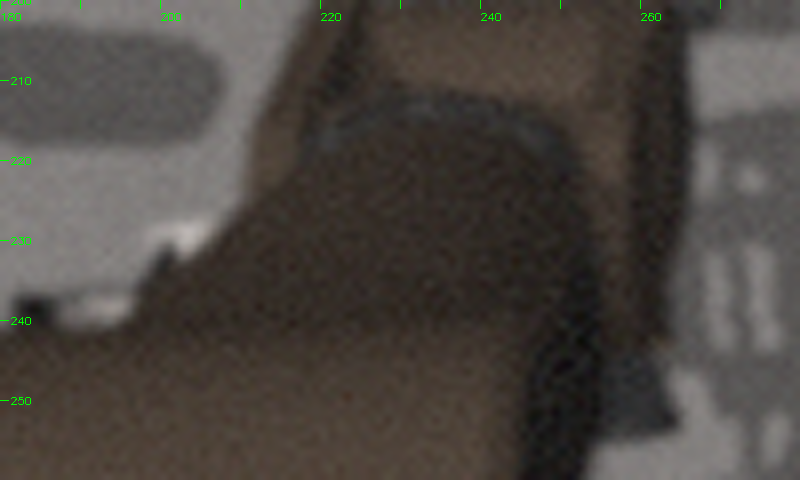

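The plate follows: it shows brown from the mouth to the fingers, centre about -88. The tab is home at (184,238) in the top view. Regrip at the middle.

Request:
drive_tool([
  {"slide": [0,0,0],"dr": [0,0,0],"fingers": 0.06},
  {"slide": [0,0,0],"dr": [0,0,0],"fingers": 0.06},
  {"slide": [-0.005,0,0],"dr": [0,0,0],"fingers": 0.06},
  {"slide": [-0.014,0,0],"dr": [0,0,0],"fingers": 0.06},
  {"slide": [-0.022,0,0],"dr": [0,0,0],"fingers": 0.06},
])

```text
t: 9.72
eef_pos: [576.5, 131.5, 9.6]
tcp_rot: [-1.571, 0.0, -1.409]
ft_force: [0.3, 0.2, 0.5]
opening: 0.632
```

Request:
drive_tool([
  {"slide": [-0.006,0,0],"dr": [0,0,0],"fingers": 0.06},
  {"slide": [-0.01,0,0],"dr": [0,0,0],"fingers": 0.06},
  {"slide": [-0.011,0,0],"dr": [0,0,0],"fingers": 0.06},
  {"slide": [-0.011,0,0],"dr": [0,0,0],"fingers": 0.06},
])

```text
t: 10.05
eef_pos: [574.9, 142.0, 9.7]
tcp_rot: [-1.571, 0.0, -1.408]
ft_force: [0.0, -0.1, 0.1]
opening: 0.633
```

```bash
python3 -c "
from h import *
mag()
m,im=shot('wrist','w7')
"
```

```text
t 10.05 mag x -87.6 y -0.4 z 9.7 F mag x -0.1 [ 0.  -0.1  0.1] open 0.633
```

View pics/w7.png

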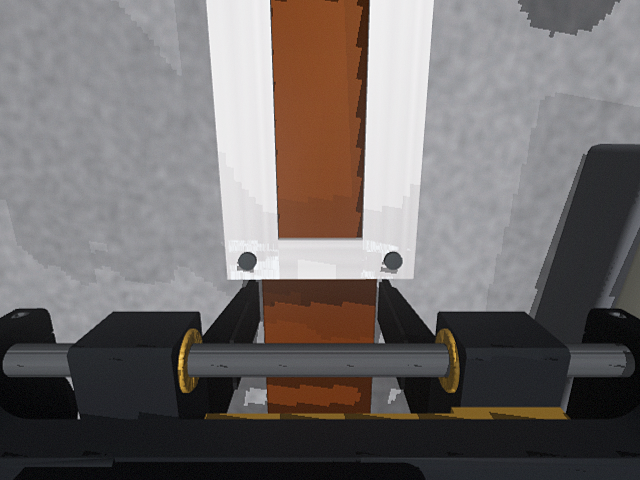

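Request:
drive_tool([
  {"slide": [0,0,0],"dr": [0,0,0],"fingers": 0.04},
  {"slide": [0,0,0],"dr": [0,0,0],"fingers": 0.04},
  {"slide": [0,0,0],"dr": [0,0,0],"fingers": 0.04},
  {"slide": [0,0,0],"dr": [0,0,0],"fingers": 0.04},
])

```text
t: 10.43
eef_pos: [575.1, 141.3, 9.7]
tcp_rot: [-1.571, -0.0, -1.409]
ft_force: [0.4, -0.7, 0.3]
opening: 0.527
```

Request:
drive_tool([
  {"slide": [0.003,0,0],"dr": [0,0,0],"fingers": 0.04},
  {"slide": [0.009,0,0],"dr": [0,0,0],"fingers": 0.04},
  {"slide": [0.016,0,0],"dr": [0,0,0],"fingers": 0.04},
  {"slide": [0.024,0,0],"dr": [0,0,0],"fingers": 0.04},
  {"slide": [0.032,0,0],"dr": [0,0,0],"fingers": 0.04},
])

```text
t: 10.85
eef_pos: [580.3, 108.9, 9.7]
tcp_rot: [-1.571, 0.0, -1.409]
ft_force: [0.9, -0.3, 0.7]
opening: 0.523
```

Request:
drive_tool([
  {"slide": [0.006,0,0],"dr": [0,0,0],"fingers": 0.04},
  {"slide": [0.01,0,0],"dr": [0,0,0],"fingers": 0.04},
  {"slide": [0.012,0,0],"dr": [0,0,0],"fingers": 0.04},
  {"slide": [0.012,-0.01,0],"dr": [0,0,0],"fingers": 0.04},
  {"slide": [0.012,-0.03,0],"dr": [0,0,0],"fingers": 0.04},
])

```text
t: 11.27
eef_pos: [581.0, 97.9, 38.7]
tcp_rot: [-1.574, 0.0, -1.409]
ft_force: [-0.1, -0.3, -1.4]
opening: 0.523
```

Request:
drive_tool([
  {"slide": [0,-0.03,0],"dr": [0,0,0],"fingers": 0.04},
  {"slide": [0,-0.06,0],"dr": [0,0,0],"fingers": 0.04},
  {"slide": [0,-0.09,0],"dr": [0,0,0],"fingers": 0.04},
  {"slide": [0,-0.12,0],"dr": [0,0,0],"fingers": 0.04},
  {"slide": [0,-0.14,0],"dr": [0,0,0],"fingers": 0.04},
])

```text
t: 11.68
eef_pos: [582.3, 98.4, 183.4]
tcp_rot: [-1.568, -0.0, -1.409]
ft_force: [0.7, 0.6, -0.5]
opening: 0.521
```

```bash
python3 -c "
from h import *
mag()
m,im=shot('wrist','w8')
"
```

```text
t 11.68 mag x -131.8 y -0.6 z 183.4 F mag x 0.5 [ 0.7  0.6 -0.5] open 0.521
```

View pics/w8.png

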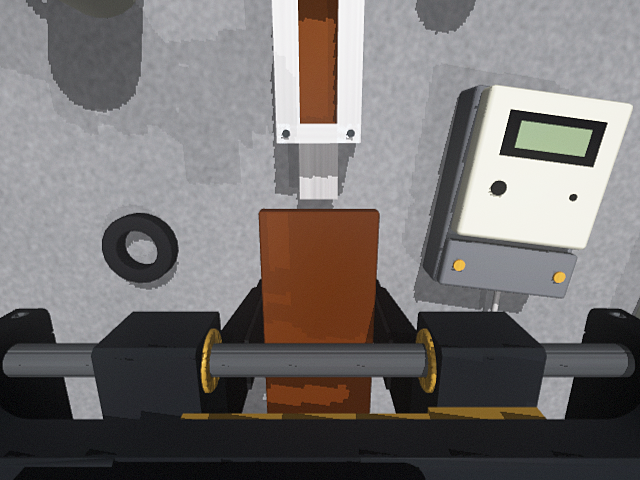

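The picture shows the plate in hand with its rear edge straight at (260–379, 210). The magazine's bed is clear and the stack has dropped. I'll check the grip offset and then move over to view the bare block.

```bash
python3 -c "
from h import *
m=dict(np.load('w8.npz'))
R=Rt();p=env.state()['eef_pos']
for q in [(259.5,210),(379,209.5),(262,300)]:
    w=p2w(m,*q,p[2]+22.3); print((R.T@(w-p)).round(1))
plan(458,-431,230,-105.4)
"
```

```text
[-50.9 -22.5 -25.5]
[-51.  -22.2  22.4]
[-11.6 -22.5 -26.2]
t 11.73 at [583.6  98.6 186.4] yaw -80.71 | slide [ 0.5024 -0.0448 -0.2091] dr [-0.0075  0.431  -0.0009] dist 0.546 F [ 1.  -0.1  2.7] open 0.523
```

Request:
drive_tool([
  {"slide": [0.5,-0.045,-0.209],"dr": [0,0.43,0],"fingers": 0.04},
  {"slide": [0.5,-0.045,-0.209],"dr": [0,0.43,0],"fingers": 0.04},
  {"slide": [0.5,-0.045,-0.209],"dr": [0,0.43,0],"fingers": 0.04},
  {"slide": [0.5,-0.045,-0.209],"dr": [0,0.43,0],"fingers": 0.04},
  {"slide": [0.5,-0.045,-0.209],"dr": [0,0.43,0],"fingers": 0.04},
])

```text
t: 12.15
eef_pos: [533.0, -105.1, 197.7]
tcp_rot: [-1.57, 0.0, -1.842]
ft_force: [0.8, 0.2, 0.3]
opening: 0.522
```

```bash
python3 -c "
from h import *
plan(458,-431,230,-105.4)
"
```

```text
t 12.15 at [ 533.  -105.1  197.7] yaw -105.55 | slide [ 0.334  -0.0323  0.0151] dr [-0.0004 -0.0026 -0.0001] dist 0.336 F [0.8 0.2 0.3] open 0.522
```

Request:
drive_tool([
  {"slide": [0.328,-0.032,0.015],"dr": [0,0,0],"fingers": 0.04},
  {"slide": [0.328,-0.032,0.015],"dr": [0,0,0],"fingers": 0.04},
  {"slide": [0.328,-0.032,0.015],"dr": [0,0,0],"fingers": 0.04},
  {"slide": [0.328,-0.032,0.015],"dr": [0,0,0],"fingers": 0.04},
  {"slide": [0.328,-0.032,0.015],"dr": [0,0,0],"fingers": 0.04},
])

```text
t: 12.57
eef_pos: [487.2, -307.7, 218.0]
tcp_rot: [-1.57, 0.0, -1.839]
ft_force: [1.2, -0.3, -0.9]
opening: 0.523
```

Request:
drive_tool([
  {"slide": [0.06,0,0],"dr": [0,0,0],"fingers": 0.04},
  {"slide": [0.1,0,0],"dr": [0,0,0],"fingers": 0.04},
  {"slide": [0.12,0,0],"dr": [0,0,0],"fingers": 0.04},
  {"slide": [0.12,0,0],"dr": [0,0,0],"fingers": 0.04},
  {"slide": [0.12,0,0],"dr": [0,0,0],"fingers": 0.04},
])

```text
t: 12.98
eef_pos: [455.4, -423.0, 217.0]
tcp_rot: [-1.571, 0.0, -1.842]
ft_force: [-0.7, 0.1, 0.3]
opening: 0.52
```

Request:
drive_tool([
  {"slide": [0,0,0],"dr": [0,0,0],"fingers": 0.04},
  {"slide": [0,0,0],"dr": [0,0,0],"fingers": 0.04},
])

```text
t: 13.15
eef_pos: [456.7, -420.5, 217.4]
tcp_rot: [-1.571, 0.0, -1.838]
ft_force: [0.8, 0.2, 0.2]
opening: 0.521
```

```bash
python3 -c "
from h import *
st=env.state();print(st['eef_pos'],abs(st['qvel']).max())
m,im=shot('wrist','w9')
plan(458,-431,230,-105.4)
"
```

```text
[ 456.68555576 -420.54940586  217.37503799] 0.009227820102759859
t 13.20 at [ 456.8 -420.5  217.5] yaw -105.29 | slide [ 0.0098 -0.0125  0.0039] dr [-0.0001  0.002  -0.0002] dist 0.016 F [-0.5  0.1 -0.5] open 0.526
```

View pics/w9.png

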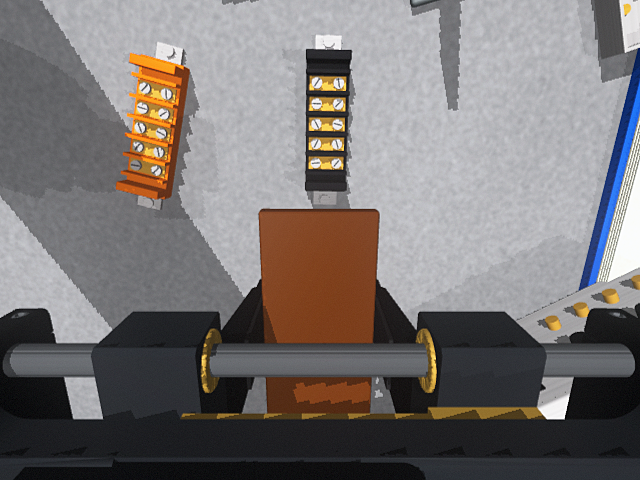

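The bare block stands at (306–351, 48–190), its five screw pairs between black cheeks; the orange look-alike is at (155,125). I'll enlarge it.

```bash
python3 -c "
from h import *
im=cv2.imread('pics/w9.png')
crop(im,285,30,90,90,6,'pics/w9a.png')
crop(im,245,115,150,110,5,'pics/w9b.png')
"
```

```text
(no output)
```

View pics/w9a.png

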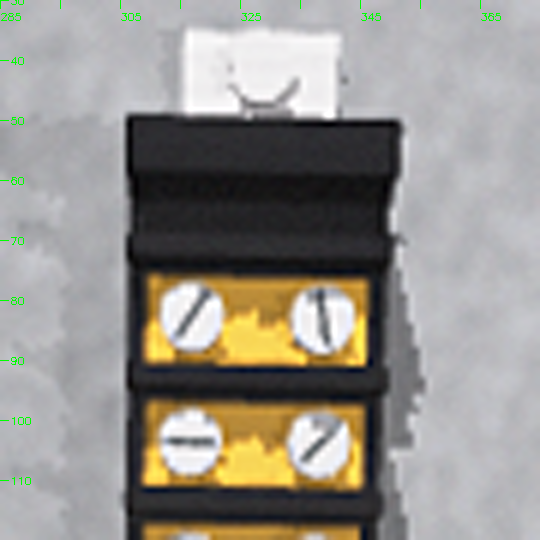

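View pics/w9b.png

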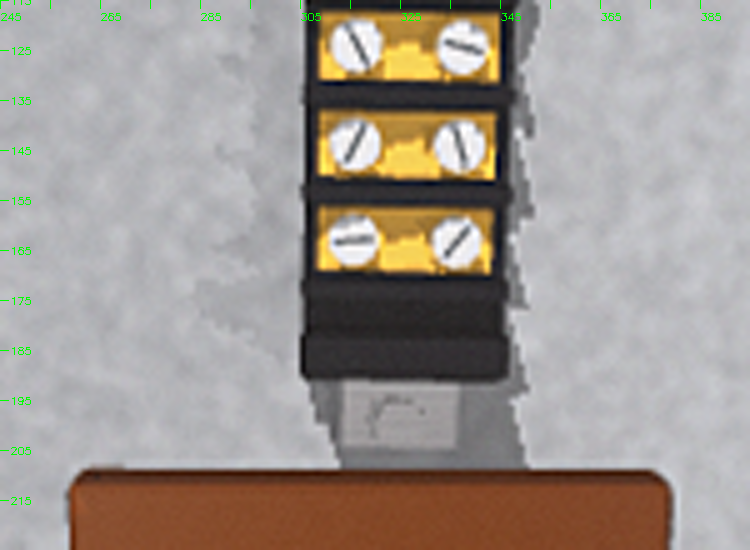

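```bash
python3 -c "
from h import *
m=dict(np.load('w9.npz'));k=.4
R=Rt();p=np.array([456.69,-420.55,217.38])
P=lambda u,v,z:p2w(m,u-k,v-k,z)
Q=[(306.2,49.3),(352,50),(346.8,191),(305.2,191)]
C=np.array([P(*q,37)[:2] for q in Q]);print(C.round(1),[np.linalg.norm(C[i]-C[i-1]).round(1) for i in range(4)])
c=C.mean(0);d=C[2]+C[3]-C[0]-C[1];print('c',c.round(1),'yaw',np.degrees(np.arctan2(d[1],d[0])))
# inner cheek edges
a=P(306.5,59.2,37);b=P(305.2,182.4,37);print('inner gap',np.linalg.norm(a-b))
# screws midline
s=[(285+191/6,30+317/6),(285+322/6,30+320/6),(245+354/5,115+242/5),(245+457/5,115+242/5)]
S=np.array([P(*q,22)[:2] for q in s]);print('screws mean',S.mean(0), np.degrees(np.arctan2(*(S[2]+S[3]-S[0]-S[1])[::-1])))
for q,dz in [((259.5,213),22.3),((379.5,213),22.3),((259.5,209),14.3),((378.8,209),14.3)]:
    print('plate tool',(R.T@(P(*q,p[2]+dz)-p)).round(1))
c=C.mean(0)
"
```

```text
[[ 485.9 -270.2]
 [ 523.9 -281.2]
 [ 489.9 -397.8]
 [ 451.5 -387.3]] [np.float64(122.1), np.float64(39.5), np.float64(121.5), np.float64(39.8)]
c [ 487.8 -334.1] yaw -106.30561122509492
inner gap 106.17695917865365
screws mean [ 487.64689051 -333.93328229] -106.24537607271047
plate tool [-48.8 -22.3 -24.9]
plate tool [-48.8 -22.3  24.3]
plate tool [-49.  -14.3 -26.2]
plate tool [-49.  -14.3  25.2]
```

The block fits: cheeks 39.7 mm wide, gap 106.2 mm, centre (487.7, -334.0), long axis -106.3°. The plate centre sits about +0.7 mm along tool x. Move above it.

```bash
python3 -c "
from h import *
plan(487.9,-333.3,110,-106.3)
"
```

```text
t 13.20 at [ 456.8 -420.5  217.5] yaw -105.29 | slide [-0.0923  0.1075  0.007 ] dr [-0.0001  0.0177 -0.0002] dist 0.142 F [-0.5  0.1 -0.5] open 0.526
```

Request:
drive_tool([
  {"slide": [-0.03,0.02,0.002],"dr": [0,0.018,0],"fingers": 0.04},
  {"slide": [-0.06,0.05,0.005],"dr": [0,0.018,0],"fingers": 0.04},
  {"slide": [-0.08,0.08,0.007],"dr": [0,0.018,0],"fingers": 0.04},
  {"slide": [-0.09,0.1,0.007],"dr": [0,0.018,0],"fingers": 0.04},
  {"slide": [-0.092,0.107,0.007],"dr": [0,0.018,0],"fingers": 0.04},
])

```text
t: 13.62
eef_pos: [487.4, -331.3, 107.7]
tcp_rot: [-1.575, 0.002, -1.854]
ft_force: [-0.4, -0.2, -0.9]
opening: 0.521
```

Request:
drive_tool([
  {"slide": [0,0,0],"dr": [0,0,0],"fingers": 0.04},
  {"slide": [0,0,0],"dr": [0,0,0],"fingers": 0.04},
  {"slide": [0,0,0],"dr": [0,0,0],"fingers": 0.04},
  {"slide": [0,0,0],"dr": [0,0,0],"fingers": 0.04},
])

```text
t: 13.95
eef_pos: [487.7, -336.0, 111.5]
tcp_rot: [-1.569, -0.001, -1.858]
ft_force: [-0.7, 0.1, 0.1]
opening: 0.524
```

```bash
python3 -c "
from h import *
plan(487.9,-333.3,35,-106.3)
"
```

```text
t 13.95 at [ 487.7 -336.   111.5] yaw -106.44 | slide [-0.0027  0.0765 -0.0007] dr [-0.0022 -0.0025  0.001 ] dist 0.077 F [-0.7  0.1  0.1] open 0.524
```

Request:
drive_tool([
  {"slide": [-0.001,0.018,0],"dr": [0,-0.002,0],"fingers": 0.04},
  {"slide": [-0.002,0.036,-0.001],"dr": [0,-0.002,0],"fingers": 0.04},
  {"slide": [-0.002,0.052,-0.001],"dr": [0,-0.002,0],"fingers": 0.04},
  {"slide": [-0.002,0.063,-0.001],"dr": [0,-0.002,0],"fingers": 0.04},
  {"slide": [-0.002,0.068,-0.001],"dr": [0,-0.002,0],"fingers": 0.04},
])

```text
t: 14.37
eef_pos: [486.7, -333.1, 41.4]
tcp_rot: [-1.571, 0.0, -1.856]
ft_force: [-0.2, 0.6, -0.0]
opening: 0.524
```

Request:
drive_tool([
  {"slide": [0,0.002,0],"dr": [0,0,0],"fingers": 0.04},
  {"slide": [0,0.004,0],"dr": [0,0,0],"fingers": 0.04},
  {"slide": [0,0.006,0],"dr": [0,0,0],"fingers": 0.04},
  {"slide": [0,0.006,0],"dr": [0,0,0],"fingers": 0.04},
])

```text
t: 14.7
eef_pos: [487.2, -332.9, 36.5]
tcp_rot: [-1.57, -0.0, -1.855]
ft_force: [0.1, -0.5, -0.7]
opening: 0.522
```

```bash
python3 -c "
from h import *
plan(487.9,-333.3,24,-106.3)
m,im=shot('wrist','w10')
crop(im,220,180,200,140,4,'pics/w10a.png')
"
```

```text
t 14.70 at [ 487.2 -332.9   36.5] yaw -106.29 | slide [0.0002 0.0125 0.0008] dr [-0.0006  0.0001  0.0002] dist 0.013 F [ 0.1 -0.5 -0.7] open 0.522
```

View pics/w10a.png

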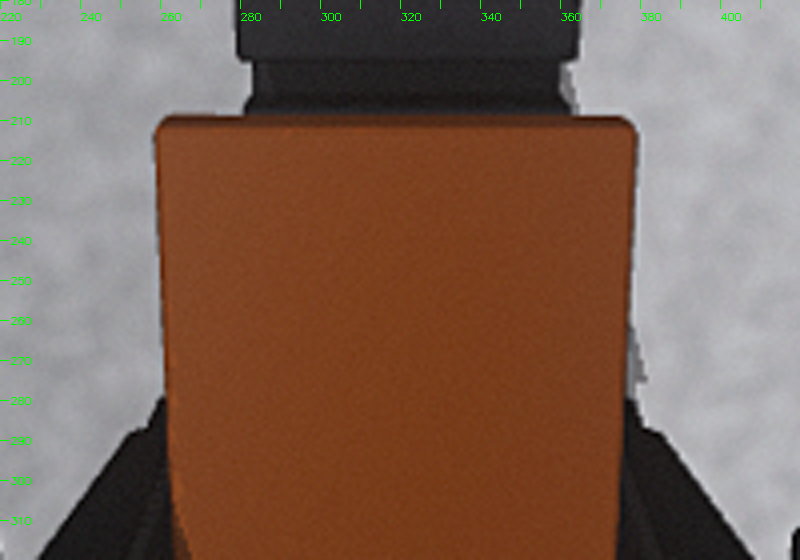

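```bash
cat > chk.py <<'E'
from h import *
def chk(tag,vc,ul,ur,vp,pl,pr,tip):
    m=dict(np.load(tag+'.npz'));k=.4;R=Rt();p=env.state()['eef_pos']
    P=lambda u,v,z:(R.T@(p2w(m,u-k,v-k,z)-p)).round(1)
    a,b=P(ul,vc,37),P(ur,vc,37);c,d=P(pl,vp,tip+14.3),P(pr,vp,tip+14.3)
    print('cheek inner x',a[0],b[0],'lat',a[2],b[2],'mid',(a[2]+b[2])/2);print('plate rear x',c[0],d[0],'lat',c[2],d[2],'mid',(c[2]+d[2])/2)
E
python3 -c "
from chk import *
chk('w10',194.75,279.2,364.3,208.75,259.5,378.5,36.5)"
```

```text
cheek inner x -53.1 -53.1 lat -19.0 20.5 mid 0.75
plate rear x -49.1 -49.0 lat -26.2 25.1 mid -0.5499999999999989
```

Request:
drive_tool([
  {"slide": [-0.0004,0.004,0.0006],"dr": [0,0,0],"fingers": 0.04},
  {"slide": [-0.0007,0.008,0.0012],"dr": [0,0,0],"fingers": 0.04},
  {"slide": [-0.0007,0.011,0.0012],"dr": [0,0,0],"fingers": 0.04},
  {"slide": [-0.0007,0.014,0.0012],"dr": [0,0,0],"fingers": 0.04},
  {"slide": [-0.0007,0.016,0.0012],"dr": [0,0,0],"fingers": 0.04},
])

```text
t: 15.17
eef_pos: [488.3, -332.3, 19.6]
tcp_rot: [-1.571, 0.0, -1.855]
ft_force: [0.1, 0.1, -0.3]
opening: 0.525
```

Request:
drive_tool([
  {"slide": [0,0.0005,0],"dr": [0,0,0],"fingers": 0.04},
  {"slide": [0,0.001,0],"dr": [0,0,0],"fingers": 0.04},
  {"slide": [0,0.001,0],"dr": [0,0,0],"fingers": 0.04},
])

```text
t: 15.42
eef_pos: [488.4, -332.4, 19.1]
tcp_rot: [-1.571, 0.0, -1.855]
ft_force: [-0.4, 0.2, -0.3]
opening: 0.523
```

```bash
python3 -c "
from h import *
plan(487.9,-333.3,15.7,-106.3)
m,im=shot('wrist','w11')
crop(im,220,180,200,140,4,'pics/w11a.png')
"
```

```text
t 15.42 at [ 488.4 -332.4   19.1] yaw -106.29 | slide [ 0.001   0.0034 -0.0002] dr [ 0.      0.0001 -0.0001] dist 0.004 F [-0.4  0.2 -0.3] open 0.523
```

View pics/w11a.png

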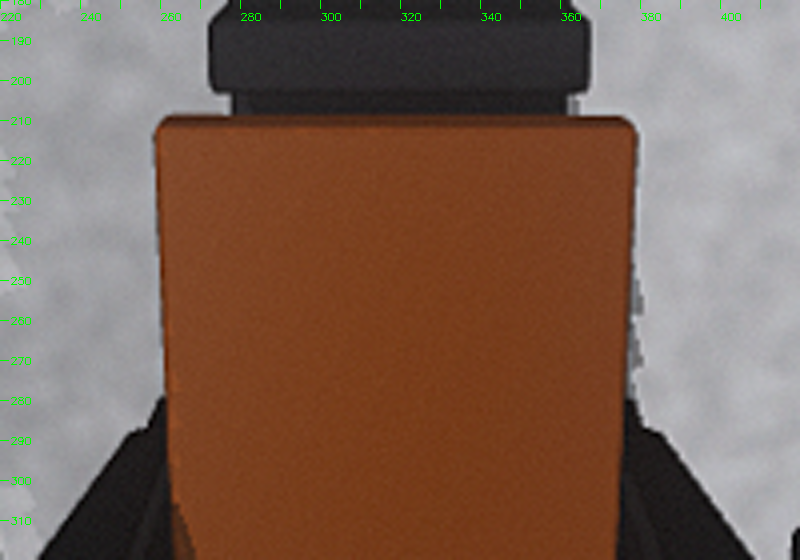

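```bash
python3 -c "
from chk import *
chk('w11',203.25,272.2,367.3,208.75,259.5,378.5,19.1)"
```

```text
cheek inner x -52.1 -52.1 lat -20.2 19.7 mid -0.25
plate rear x -49.1 -49.1 lat -26.2 25.1 mid -0.5499999999999989
```

The gap to the cheek is 3.0 mm and the sideways offset 0.3 mm, so it is centred. Lower it gently.

Request:
drive_tool([
  {"slide": [0,0.0007,0],"dr": [0,0,0],"fingers": 0.04},
  {"slide": [0,0.0014,0],"dr": [0,0,0],"fingers": 0.04},
  {"slide": [0,0.002,0],"dr": [0,0,0],"fingers": 0.04},
  {"slide": [0,0.0025,0],"dr": [0,0,0],"fingers": 0.04},
  {"slide": [0,0.003,0],"dr": [0,0,0],"fingers": 0.04},
])

```text
t: 15.88
eef_pos: [488.4, -332.4, 16.1]
tcp_rot: [-1.571, 0.0, -1.855]
ft_force: [0.9, -1.2, 0.0]
opening: 0.521
```

Request:
drive_tool([
  {"slide": [0,0.0003,0],"dr": [0,0,0],"fingers": 0.04},
  {"slide": [0,0.0006,0],"dr": [0,0,0],"fingers": 0.04},
  {"slide": [0,0.0006,0],"dr": [0,0,0],"fingers": 0.04},
])

```text
t: 16.13
eef_pos: [488.4, -332.4, 15.7]
tcp_rot: [-1.571, 0.0, -1.855]
ft_force: [-1.0, 1.2, 3.7]
opening: 0.523
```

Contact at z = 15.7, exactly as predicted (3.7 N). A touch more, then open slowly.

Request:
drive_tool([
  {"slide": [0,0.0002,0],"dr": [0,0,0],"fingers": 0.04},
  {"slide": [0,0.0002,0],"dr": [0,0,0],"fingers": 0.05},
  {"slide": [0,0.0002,0],"dr": [0,0,0],"fingers": 0.055},
  {"slide": [0,0.0002,0],"dr": [0,0,0],"fingers": 0.06},
  {"slide": [0,0.0002,0],"dr": [0,0,0],"fingers": 0.066},
])

```text
t: 16.55
eef_pos: [488.4, -332.4, 15.3]
tcp_rot: [-1.571, 0.0, -1.855]
ft_force: [-0.4, -0.1, -0.0]
opening: 0.652
```

Request:
drive_tool([
  {"slide": [0,0,0],"dr": [0,0,0],"fingers": 0.066},
  {"slide": [0,0,0],"dr": [0,0,0],"fingers": 0.066},
  {"slide": [0,-0.01,0],"dr": [0,0,0],"fingers": 0.066},
  {"slide": [0,-0.025,0],"dr": [0,0,0],"fingers": 0.066},
  {"slide": [0,-0.05,0],"dr": [0,0,0],"fingers": 0.066},
])

```text
t: 16.97
eef_pos: [487.7, -331.8, 64.8]
tcp_rot: [-1.574, 0.001, -1.855]
ft_force: [-0.4, 0.3, 0.1]
opening: 0.694
```

Request:
drive_tool([
  {"slide": [0.02,-0.04,0],"dr": [0,0,0],"fingers": 0.066},
  {"slide": [0.04,-0.08,0],"dr": [0,0,0],"fingers": 0.066},
  {"slide": [0.06,-0.12,0],"dr": [0,0,0],"fingers": 0.066},
  {"slide": [0.08,-0.15,0],"dr": [0,0,0],"fingers": 0.066},
  {"slide": [0.09,-0.17,0],"dr": [0,0,0],"fingers": 0.066},
])

```text
t: 17.38
eef_pos: [462.7, -420.8, 240.2]
tcp_rot: [-1.567, -0.003, -1.856]
ft_force: [-0.1, -0.1, 1.0]
opening: 0.691
```

```bash
python3 -c "
from h import *
plan(487.9,-333.3,15.7,-106.3)
m,im=shot('wrist','w12')
shot('top','t12');shot('scene','s12')
crop(cv2.imread('pics/t12.png'),290,200,130,95,6,'pics/t12a.png')
crop(cv2.imread('pics/s12.png'),230,190,130,100,6,'pics/s12a.png')
"
```

```text
t 17.38 at [ 462.7 -420.8  240.2] yaw -106.33 | slide [-0.0917  0.2242 -0.0013] dr [-0.0039 -0.0005  0.0026] dist 0.242 F [-0.1 -0.1  1. ] open 0.691
```

View pics/w12.png

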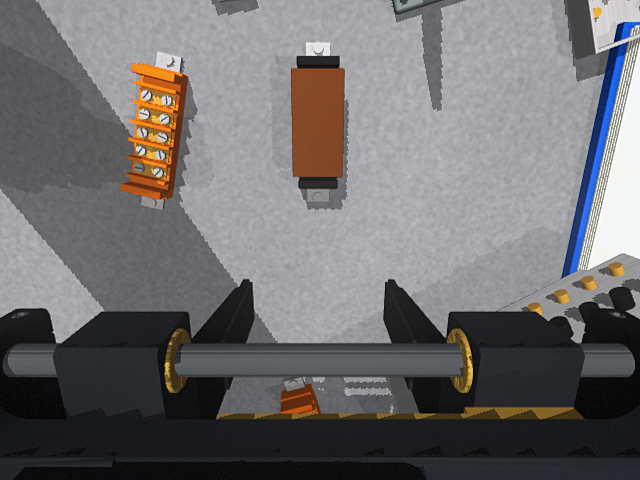

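View pics/t12a.png

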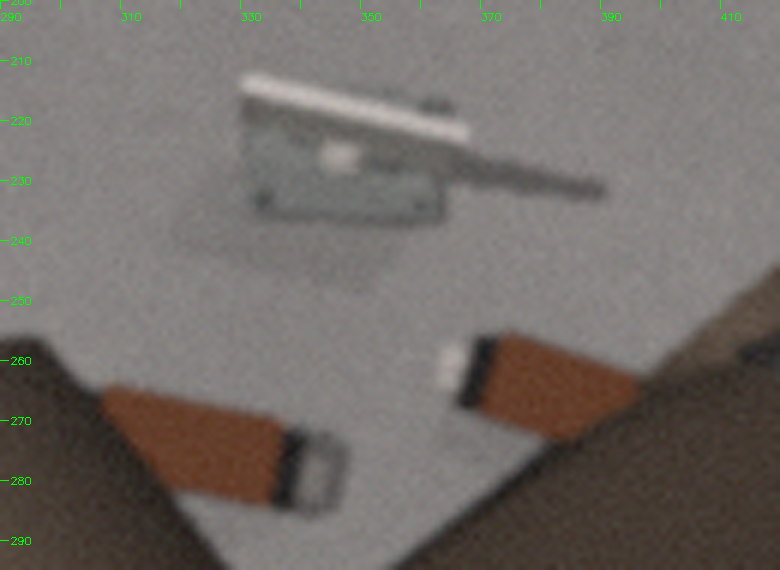

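View pics/s12a.png

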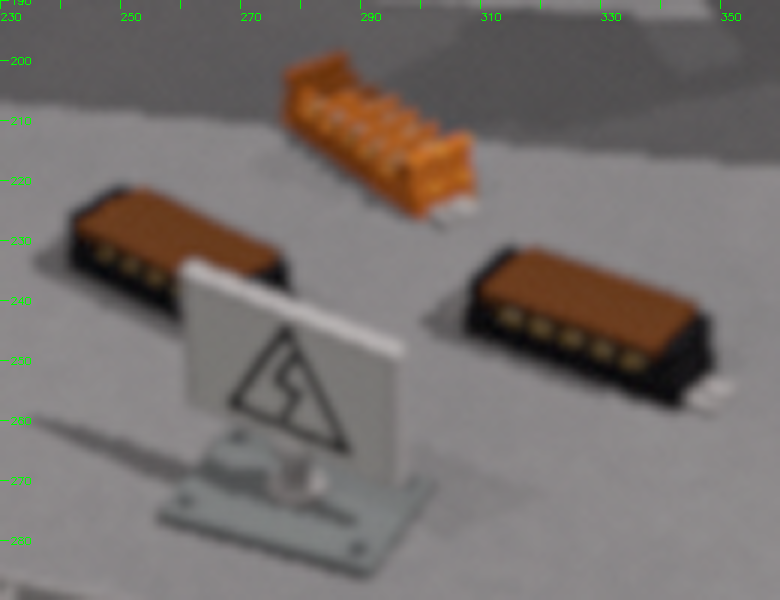

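The plate lies on the bare block, brown at (291–344, 67–178) with both black cheeks visible beyond its ends. The scene view shows it flat, like the covered one. I'll check its centring by number and then go to view the sign.

```bash
python3 -c "
from h import *
m=dict(np.load('w12.npz'));im=cv2.imread('pics/w12.png')
crop(im,275,35,90,160,4,'pics/w12a.png')
plan(606,-285,260,-106.3)
"
```

```text
t 17.53 at [ 463.  -419.7  237.7] yaw -106.36 | slide [-0.1695 -0.0223  0.0993] dr [-0.0032 -0.0011  0.0019] dist 0.198 F [ 0.6  0.4 -0.5] open 0.695
```

View pics/w12a.png

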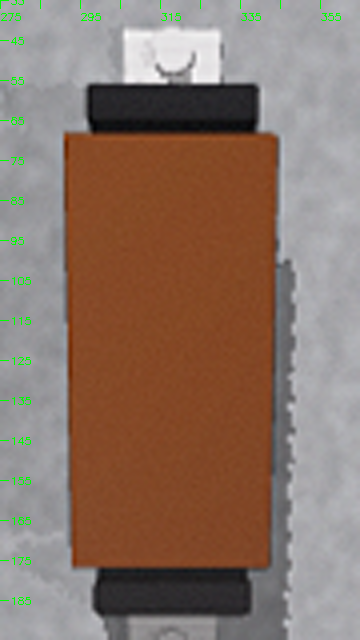

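Request:
drive_tool([
  {"slide": [-0.17,-0.022,0.099],"dr": [0,0,0],"fingers": 0.04},
  {"slide": [-0.17,-0.022,0.099],"dr": [0,0,0],"fingers": 0.04},
  {"slide": [-0.17,-0.022,0.099],"dr": [0,0,0],"fingers": 0.04},
  {"slide": [-0.17,-0.022,0.099],"dr": [0,0,0],"fingers": 0.04},
  {"slide": [-0.17,-0.022,0.099],"dr": [0,0,0],"fingers": 0.04},
])

```text
t: 17.95
eef_pos: [607.3, -280.0, 256.5]
tcp_rot: [-1.573, 0.001, -1.854]
ft_force: [0.0, 0.3, 0.3]
opening: 0.436
```

Request:
drive_tool([
  {"slide": [0,0,0],"dr": [0,0,0],"fingers": 0.04},
  {"slide": [0,0,0],"dr": [0,0,0],"fingers": 0.04},
  {"slide": [0,0,0],"dr": [0,0,0],"fingers": 0.04},
  {"slide": [0,0,0],"dr": [0,0,0],"fingers": 0.04},
])

```text
t: 18.28
eef_pos: [604.9, -283.9, 256.7]
tcp_rot: [-1.572, 0.0, -1.856]
ft_force: [0.4, 0.1, -0.6]
opening: 0.423
```

```bash
python3 -c "
from h import *
st=env.state();print(st['eef_pos'],abs(st['qvel']).max())
m,im=shot('wrist','w13')
"
```

```text
[ 604.9433196  -283.86394718  256.68460592] 0.010355318102986883
```

View pics/w13.png

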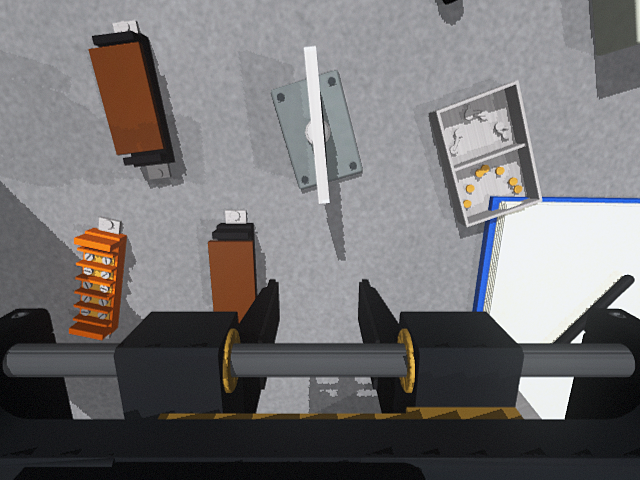

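The sign's top edge runs from (310,47) to (323,203) over its grey base, whose corners are near (272,91), (339,70), (363,177) and (304,194). I'll enlarge it.

```bash
python3 -c "
from h import *
im=cv2.imread('pics/w13.png')
crop(im,260,40,110,85,7,'pics/w13a.png')
crop(im,260,125,110,85,7,'pics/w13b.png')
"
```

View pics/w13a.png

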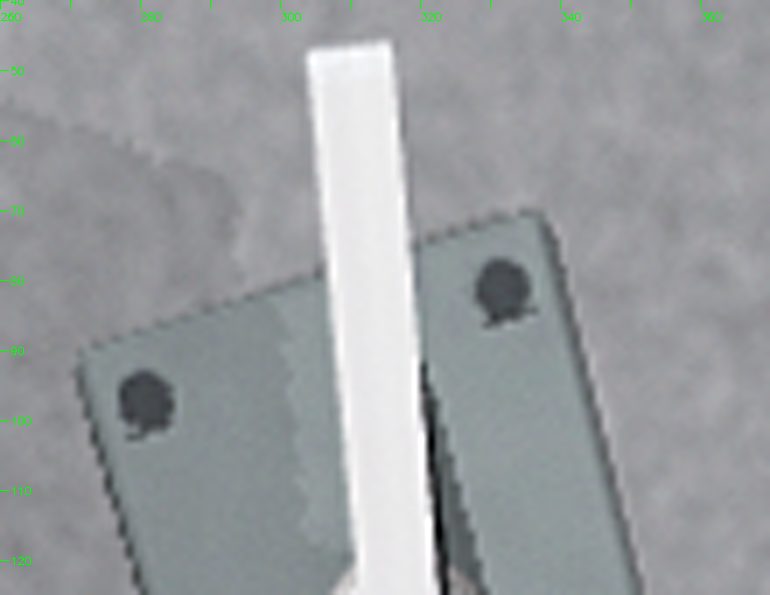

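View pics/w13b.png

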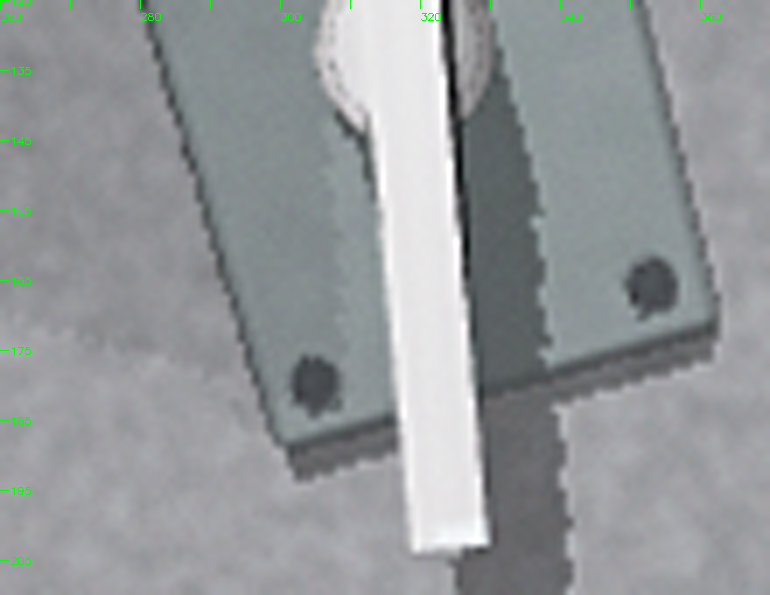

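```bash
python3 -c "
from h import *
m=dict(np.load('w13.npz'));k=.43
P=lambda q,z:p2w(m,q[0]-k,q[1]-k,z)[:2]
S=np.array([P(q,115) for q in [(303.9,47.1),(315.7,45.9),(330,202.6),(318.9,203.6)]])
print('sign',S.round(1),[np.linalg.norm(S[i]-S[i-1]).round(1) for i in range(4)],'c',S.mean(0).round(1))
d=S[2]+S[3]-S[0]-S[1];print('sign dir',np.degrees(np.arctan2(d[1],d[0])))
B=np.array([P(q,10) for q in [(271.7,90.3),(337.1,70.3),(361.9,171),(301.1,188.6)]])
print('base',B.round(1),[np.linalg.norm(B[i]-B[i-1]).round(1) for i in range(4)],'c',B.mean(0).round(1))
d=B[2]+B[3]-B[0]-B[1];print('base long dir',np.degrees(np.arctan2(d[1],d[0])))
d=B[1]+B[2]-B[0]-B[3];print('base +x dir',np.degrees(np.arctan2(d[1],d[0])))
W=np.array([P(q,10) for q in [(281,97.6),(331.9,81.4),(353.1,166),(305.1,179.7)]])
print('screws c',W.mean(0).round(1));d=W[2]+W[3]-W[0]-W[1];print(np.degrees(np.arctan2(d[1],d[0])));d=W[1]+W[2]-W[0]-W[3];print(np.degrees(np.arctan2(d[1],d[0])))
"
```

```text
sign [[ 634.3 -140.4]
 [ 643.2 -142.1]
 [ 620.6 -261.4]
 [ 611.2 -259.6]] [np.float64(121.4), np.float64(9.1), np.float64(121.4), np.float64(9.6)] c [ 627.3 -200.9]
sign dir -100.84118092443376
base [[ 592.2 -146.8]
 [ 663.7 -147.7]
 [ 662.6 -254.8]
 [ 591.5 -254.4]] [np.float64(107.6), np.float64(71.4), np.float64(107.1), np.float64(71.1)] c [ 627.5 -200.9]
base long dir -90.48297193251359
base +x dir -0.5434873176036336
screws c [ 627.1 -201.4]
-90.53342451487595
-0.3364899490251774
```

Pivot at (627.4, -201.0), with the sign and base centres agreeing. The base's yaw is -0.5° and the sign is about 10.3° askew. The turn needed is -169.7°, done in two grips because of the wrist's range.

```bash
python3 -c "
from h import *
plan(627.4,-201,150,-100.8)
"
```

```text
t 18.33 at [ 604.9 -284.1  256.9] yaw -106.36 | slide [-0.0861  0.1069 -0.0018] dr [ 0.0009 -0.0971 -0.0003] dist 0.137 F [-0.9  0.8  0.4] open 0.421
```

Request:
drive_tool([
  {"slide": [-0.035,0.02,-0.001],"dr": [0,-0.05,0],"fingers": 0.04},
  {"slide": [-0.065,0.045,-0.002],"dr": [0,-0.097,0],"fingers": 0.04},
  {"slide": [-0.08,0.07,-0.002],"dr": [0,-0.097,0],"fingers": 0.04},
  {"slide": [-0.086,0.085,-0.002],"dr": [0,-0.097,0],"fingers": 0.04},
  {"slide": [-0.086,0.095,-0.002],"dr": [0,-0.097,0],"fingers": 0.04},
])

```text
t: 18.75
eef_pos: [627.3, -199.5, 160.5]
tcp_rot: [-1.573, 0.001, -1.758]
ft_force: [-0.9, -0.6, 0.1]
opening: 0.424
```

Request:
drive_tool([
  {"slide": [0,0.005,0],"dr": [0,0,0],"fingers": 0.04},
  {"slide": [0,0.008,0],"dr": [0,0,0],"fingers": 0.04},
  {"slide": [0,0.01,0],"dr": [0,0,0],"fingers": 0.04},
  {"slide": [0,0.01,0],"dr": [0,0,0],"fingers": 0.04},
])

```text
t: 19.08
eef_pos: [628.0, -201.3, 152.8]
tcp_rot: [-1.57, -0.0, -1.759]
ft_force: [-0.0, 0.3, -0.3]
opening: 0.422
```

```bash
python3 -c "
from h import *
plan(627.4,-201,94,-100.8)
m,im=shot('wrist','w14')
"
```

```text
t 19.08 at [ 628.  -201.3  152.8] yaw -100.80 | slide [-0.0002  0.0588 -0.0007] dr [-0.0008  0.      0.0001] dist 0.059 F [-0.   0.3 -0.3] open 0.422
```

View pics/w14.png

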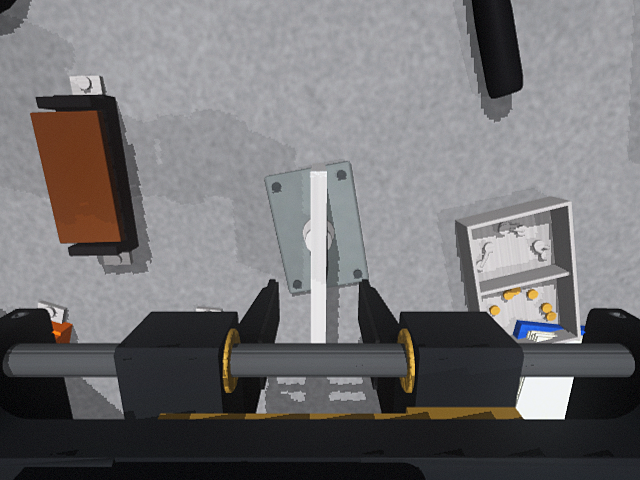

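The sign's top edge runs straight down the image at u = 318, centred between the fingers. Descend and grip.

Request:
drive_tool([
  {"slide": [0,0.015,-0.0005],"dr": [0,0,0],"fingers": 0.04},
  {"slide": [0,0.03,-0.0005],"dr": [0,0,0],"fingers": 0.04},
  {"slide": [0,0.044,-0.0005],"dr": [0,0,0],"fingers": 0.04},
  {"slide": [0,0.054,-0.0005],"dr": [0,0,0],"fingers": 0.035},
  {"slide": [0,0.058,-0.0005],"dr": [0,0,0],"fingers": 0.03},
])

```text
t: 19.55
eef_pos: [627.3, -200.4, 93.5]
tcp_rot: [-1.572, 0.0, -1.759]
ft_force: [1.3, 0.2, -0.1]
opening: 0.35
```

Request:
drive_tool([
  {"slide": [0,0,0],"dr": [0,0,0],"fingers": 0.02},
  {"slide": [0,0,0],"dr": [0,0,0],"fingers": 0.015},
  {"slide": [0,0,0],"dr": [0,0,0],"fingers": 0.011},
  {"slide": [0,0,0],"dr": [0,0,0],"fingers": 0.005},
  {"slide": [0,0,0],"dr": [0,0,0],"fingers": 0.005},
])

```text
t: 19.97
eef_pos: [628.0, -200.4, 95.1]
tcp_rot: [-1.569, -0.0, -1.758]
ft_force: [0.3, -0.2, 3.1]
opening: 0.083
```

```bash
python3 -c "
from h import *
plan(627.4,-201,94,-100.8)
"
```

```text
t 19.97 at [ 628.  -200.4   95.1] yaw -100.73 | slide [ 0.0007  0.0011 -0.0005] dr [-0.0016  0.0012  0.0003] dist 0.001 F [ 0.3 -0.2  3.1] open 0.083
```

Gripped at 7.9 mm. Now turn clockwise (tool y positive) in small steps, watching the force.

Request:
drive_tool([
  {"slide": [0,0,0],"dr": [0,0.04,0],"fingers": 0.005},
  {"slide": [0,0,0],"dr": [0,0.1,0],"fingers": 0.005},
  {"slide": [0,0,0],"dr": [0,0.18,0],"fingers": 0.005},
  {"slide": [0,0,0],"dr": [0,0.26,0],"fingers": 0.005},
  {"slide": [0,0,0],"dr": [0,0.34,0],"fingers": 0.005},
])

```text
t: 20.38
eef_pos: [628.1, -200.4, 95.1]
tcp_rot: [-1.569, 0.0, -2.102]
ft_force: [0.5, 0.2, 2.6]
opening: 0.083
```

Request:
drive_tool([
  {"slide": [0,0,0],"dr": [0,0.08,0],"fingers": 0.005},
  {"slide": [0,0,0],"dr": [0,0.16,0],"fingers": 0.005},
  {"slide": [0,0,0],"dr": [0,0.24,0],"fingers": 0.005},
  {"slide": [0,0,0],"dr": [0,0.32,0],"fingers": 0.005},
  {"slide": [0,0,0],"dr": [0,0.4,0],"fingers": 0.005},
])

```text
t: 20.8
eef_pos: [628.1, -200.4, 95.2]
tcp_rot: [-1.569, 0.001, -2.502]
ft_force: [0.9, -0.1, 3.8]
opening: 0.082
```

```bash
python3 -c "
from h import *
plan(627.4,-201,94,-100.8-85)
print(env.state()['joints'])
"
```

```text
t 20.80 at [ 628.1 -200.4   95.2] yaw -143.35 | slide [0.0009 0.0012 0.0001] dr [-0.001   0.7409 -0.0014] dist 0.001 F [ 0.9 -0.1  3.8] open 0.082
[-4.08979014e-01  6.65483125e-01  1.58291148e+00  6.39607556e-05
  8.91507875e-01  5.22127113e-01]
```

Request:
drive_tool([
  {"slide": [0,0,0],"dr": [0,0.08,0],"fingers": 0.005},
  {"slide": [0,0,0],"dr": [0,0.16,0],"fingers": 0.005},
  {"slide": [0,0,0],"dr": [0,0.24,0],"fingers": 0.005},
  {"slide": [0,0,0],"dr": [0,0.32,0],"fingers": 0.005},
  {"slide": [0,0,0],"dr": [0,0.4,0],"fingers": 0.005},
])

```text
t: 21.22
eef_pos: [628.1, -200.4, 95.2]
tcp_rot: [-1.57, 0.001, -2.902]
ft_force: [0.9, -0.6, 2.1]
opening: 0.087
```

Request:
drive_tool([
  {"slide": [0,0,0],"dr": [0,0.08,0],"fingers": 0.005},
  {"slide": [0,0,0],"dr": [0,0.16,0],"fingers": 0.005},
  {"slide": [0,0,0],"dr": [0,0.24,0],"fingers": 0.005},
  {"slide": [0,0,0],"dr": [0,0.3,0],"fingers": 0.005},
  {"slide": [0,0,0],"dr": [0,0.34,0],"fingers": 0.005},
])

```text
t: 21.63
eef_pos: [628.1, -200.4, 95.2]
tcp_rot: [-1.57, 0.002, 3.042]
ft_force: [1.0, 0.4, 1.5]
opening: 0.083
```

Request:
drive_tool([
  {"slide": [0,0,0],"dr": [0,0,0],"fingers": 0.005},
  {"slide": [0,0,0],"dr": [0,0,0],"fingers": 0.03},
  {"slide": [0,0,0],"dr": [0,0,0],"fingers": 0.04},
  {"slide": [0,0,0],"dr": [0,0,0],"fingers": 0.04},
  {"slide": [0,-0.01,0],"dr": [0,0,0],"fingers": 0.04},
])

```text
t: 22.05
eef_pos: [626.7, -199.8, 102.9]
tcp_rot: [-1.572, -0.003, 3.046]
ft_force: [0.5, 0.9, 0.4]
opening: 0.304
```

Request:
drive_tool([
  {"slide": [0,-0.02,0],"dr": [0,0,0],"fingers": 0.04},
  {"slide": [0,-0.04,0],"dr": [0,0,0],"fingers": 0.04},
  {"slide": [0,-0.045,0],"dr": [0,-0.1,0],"fingers": 0.04},
  {"slide": [0,-0.045,0],"dr": [0,-0.22,0],"fingers": 0.04},
  {"slide": [0,-0.045,0],"dr": [0,-0.34,0],"fingers": 0.04},
])

```text
t: 22.47
eef_pos: [627.8, -200.3, 150.8]
tcp_rot: [-1.57, 0.001, -2.892]
ft_force: [-0.1, 0.3, 1.0]
opening: 0.419
```

```bash
python3 -c "
from h import *
plan(627.4,-201,150,-5.8)
"
```

```text
t 22.47 at [ 627.8 -200.3  150.8] yaw -165.69 | slide [0.0005 0.0008 0.0006] dr [-1.9000e-03 -2.7907e+00  8.0000e-04] dist 0.001 F [-0.1  0.3  1. ] open 0.419
```

Sign released at a bolt-face heading of about 84° clockwise from the start, and the gripper is clear above it. Swing the tool back half a turn for the second grip.

Request:
drive_tool([
  {"slide": [0,0,0],"dr": [0,-0.6,0],"fingers": 0.04},
  {"slide": [0,0,0],"dr": [0,-0.6,0],"fingers": 0.04},
  {"slide": [0,0,0],"dr": [0,-0.6,0],"fingers": 0.04},
  {"slide": [0,0,0],"dr": [0,-0.6,0],"fingers": 0.04},
  {"slide": [0,0,0],"dr": [0,-0.6,0],"fingers": 0.04},
])

```text
t: 22.88
eef_pos: [627.6, -200.2, 150.1]
tcp_rot: [-1.571, 0.0, -2.291]
ft_force: [0.3, -0.2, -0.4]
opening: 0.419
```

Request:
drive_tool([
  {"slide": [0,0,0],"dr": [0,-0.6,0],"fingers": 0.04},
  {"slide": [0,0,0],"dr": [0,-0.6,0],"fingers": 0.04},
  {"slide": [0,0,0],"dr": [0,-0.6,0],"fingers": 0.04},
  {"slide": [0,0,0],"dr": [0,-0.6,0],"fingers": 0.04},
  {"slide": [0,0,0],"dr": [0,-0.6,0],"fingers": 0.04},
])

```text
t: 23.3
eef_pos: [627.6, -200.2, 150.1]
tcp_rot: [-1.571, -0.0, -1.691]
ft_force: [-0.2, -0.2, -0.7]
opening: 0.423
```

Request:
drive_tool([
  {"slide": [0,0,0],"dr": [0,-0.6,0],"fingers": 0.04},
  {"slide": [0,0,0],"dr": [0,-0.6,0],"fingers": 0.04},
  {"slide": [0,0,0],"dr": [0,-0.6,0],"fingers": 0.04},
  {"slide": [0,0,0],"dr": [0,-0.6,0],"fingers": 0.04},
  {"slide": [0,0,0],"dr": [0,-0.6,0],"fingers": 0.04},
])

```text
t: 23.72
eef_pos: [627.6, -200.2, 150.1]
tcp_rot: [-1.571, -0.0, -1.091]
ft_force: [0.6, -0.1, -0.1]
opening: 0.42
```

Request:
drive_tool([
  {"slide": [0,0,0],"dr": [0,-0.6,0],"fingers": 0.04},
  {"slide": [0,0,0],"dr": [0,-0.6,0],"fingers": 0.04},
  {"slide": [0,0,0],"dr": [0,-0.6,0],"fingers": 0.04},
  {"slide": [0,0,0],"dr": [0,-0.6,0],"fingers": 0.04},
  {"slide": [0,0,0],"dr": [0,-0.6,0],"fingers": 0.04},
])

```text
t: 24.13
eef_pos: [627.6, -200.2, 150.1]
tcp_rot: [-1.571, -0.0, -0.491]
ft_force: [-0.5, 1.2, 0.1]
opening: 0.421
```

```bash
python3 -c "
from h import *
plan(627.4,-201,150,-5.8)
"
```

```text
t 24.13 at [ 627.6 -200.2  150.1] yaw -28.14 | slide [ 0.0002  0.0001 -0.0008] dr [-0.000e+00 -3.899e-01  3.000e-04] dist 0.001 F [-0.5  1.2  0.1] open 0.421
```

Request:
drive_tool([
  {"slide": [0,0,0],"dr": [0,-0.1,0],"fingers": 0.04},
  {"slide": [0,0,0],"dr": [0,-0.2,0],"fingers": 0.04},
  {"slide": [0,0,0],"dr": [0,-0.3,0],"fingers": 0.04},
  {"slide": [0,0,0],"dr": [0,-0.37,0],"fingers": 0.04},
  {"slide": [0,0,0],"dr": [0,-0.389,0],"fingers": 0.04},
])

```text
t: 24.55
eef_pos: [627.6, -200.2, 150.0]
tcp_rot: [-1.571, -0.0, -0.105]
ft_force: [-0.7, -0.4, 0.3]
opening: 0.42
```

Request:
drive_tool([
  {"slide": [0,0,-0.0006],"dr": [0,0,0],"fingers": 0.04},
  {"slide": [0,0,-0.0006],"dr": [0,0,0],"fingers": 0.04},
])

```text
t: 24.72
eef_pos: [627.5, -200.9, 149.7]
tcp_rot: [-1.571, -0.0, -0.111]
ft_force: [-0.6, 0.4, -0.5]
opening: 0.42
```

```bash
python3 -c "
from h import *
plan(627.4,-201,94,-5.8)
m,im=shot('wrist','w15')
"
```

```text
t 24.72 at [ 627.5 -200.9  149.7] yaw -6.37 | slide [-0.0001  0.0557 -0.0001] dr [-0.     -0.0099  0.0002] dist 0.056 F [-0.6  0.4 -0.5] open 0.420
```

View pics/w15.png

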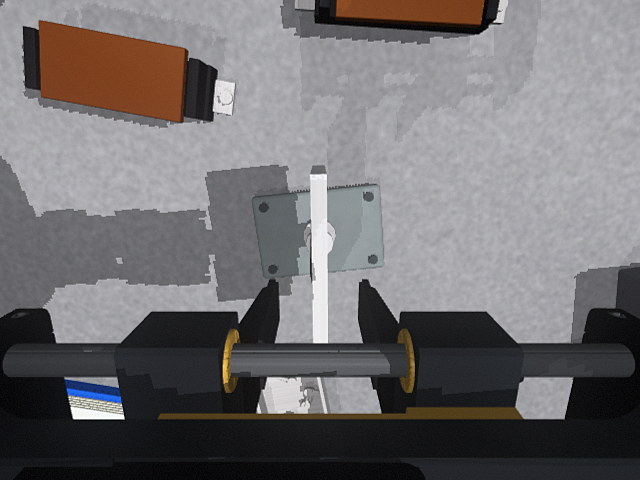

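The sign stands a quarter turn on, straight down the image at u = 319 between the fingers. Descend and grip.

Request:
drive_tool([
  {"slide": [0,0.015,0],"dr": [0,-0.01,0],"fingers": 0.04},
  {"slide": [0,0.03,0],"dr": [0,-0.01,0],"fingers": 0.04},
  {"slide": [0,0.043,0],"dr": [0,-0.01,0],"fingers": 0.04},
  {"slide": [0,0.052,0],"dr": [0,-0.01,0],"fingers": 0.035},
  {"slide": [0,0.055,0],"dr": [0,-0.01,0],"fingers": 0.03},
])

```text
t: 25.18
eef_pos: [627.0, -200.6, 92.9]
tcp_rot: [-1.57, 0.002, -0.1]
ft_force: [-0.5, 0.1, -0.7]
opening: 0.345
```

Request:
drive_tool([
  {"slide": [0,0,0],"dr": [0,0,0],"fingers": 0.02},
  {"slide": [0,0,0],"dr": [0,0,0],"fingers": 0.015},
  {"slide": [0,0,0],"dr": [0,0,0],"fingers": 0.011},
  {"slide": [0,0,0],"dr": [0,0,0],"fingers": 0.005},
  {"slide": [0,0,0],"dr": [0,0,0],"fingers": 0.005},
])

```text
t: 25.6
eef_pos: [627.9, -200.4, 95.1]
tcp_rot: [-1.57, -0.001, -0.099]
ft_force: [0.4, 2.8, 2.5]
opening: 0.079
```

Request:
drive_tool([
  {"slide": [0,0,0],"dr": [0,0.04,0],"fingers": 0.005},
  {"slide": [0,0,0],"dr": [0,0.1,0],"fingers": 0.005},
  {"slide": [0,0,0],"dr": [0,0.18,0],"fingers": 0.005},
  {"slide": [0,0,0],"dr": [0,0.26,0],"fingers": 0.005},
  {"slide": [0,0,0],"dr": [0,0.34,0],"fingers": 0.005},
])

```text
t: 26.02
eef_pos: [627.9, -200.3, 95.1]
tcp_rot: [-1.57, -0.001, -0.443]
ft_force: [0.5, 4.5, 2.8]
opening: 0.08
```

```bash
python3 -c "
from h import *
plan(627.4,-201,94,-90.5)
"
```

```text
t 26.02 at [ 627.9 -200.3   95.1] yaw -25.38 | slide [-0.0001  0.0011 -0.0008] dr [-1.2000e-03  1.1365e+00  4.0000e-04] dist 0.001 F [0.5 4.5 2.8] open 0.080
```

Request:
drive_tool([
  {"slide": [0,0,0],"dr": [0,0.08,0],"fingers": 0.005},
  {"slide": [0,0,0],"dr": [0,0.16,0],"fingers": 0.005},
  {"slide": [0,0,0],"dr": [0,0.24,0],"fingers": 0.005},
  {"slide": [0,0,0],"dr": [0,0.32,0],"fingers": 0.005},
  {"slide": [0,0,0],"dr": [0,0.4,0],"fingers": 0.005},
])

```text
t: 26.43
eef_pos: [627.9, -200.3, 95.1]
tcp_rot: [-1.57, -0.001, -0.843]
ft_force: [0.3, 3.9, 2.4]
opening: 0.082
```

Request:
drive_tool([
  {"slide": [0,0,0],"dr": [0,0.08,0],"fingers": 0.005},
  {"slide": [0,0,0],"dr": [0,0.16,0],"fingers": 0.005},
  {"slide": [0,0,0],"dr": [0,0.24,0],"fingers": 0.005},
  {"slide": [0,0,0],"dr": [0,0.32,0],"fingers": 0.005},
  {"slide": [0,0,0],"dr": [0,0.4,0],"fingers": 0.005},
])

```text
t: 26.85
eef_pos: [628.0, -200.2, 95.1]
tcp_rot: [-1.569, -0.0, -1.243]
ft_force: [1.1, 4.8, 3.1]
opening: 0.083
```

Request:
drive_tool([
  {"slide": [0,0,0],"dr": [0,0.08,0],"fingers": 0.005},
  {"slide": [0,0,0],"dr": [0,0.16,0],"fingers": 0.005},
  {"slide": [0,0,0],"dr": [0,0.24,0],"fingers": 0.005},
  {"slide": [0,0,0],"dr": [0,0.3,0],"fingers": 0.005},
  {"slide": [0,0,0],"dr": [0,0.336,0],"fingers": 0.005},
])

```text
t: 27.27
eef_pos: [628.0, -200.2, 95.1]
tcp_rot: [-1.569, 0.0, -1.578]
ft_force: [0.7, 5.3, 2.1]
opening: 0.085
```

Request:
drive_tool([
  {"slide": [0,0,0],"dr": [0,0,0],"fingers": 0.005},
  {"slide": [0,0,0],"dr": [0,0,0],"fingers": 0.005},
])

```text
t: 27.43
eef_pos: [628.0, -200.3, 95.1]
tcp_rot: [-1.569, 0.0, -1.574]
ft_force: [1.7, 5.7, 4.4]
opening: 0.085
```

```bash
python3 -c "
from h import *
plan(627.4,-201,94,-90.5)
"
```

```text
t 27.43 at [ 628.  -200.3   95.1] yaw -90.19 | slide [ 0.0007  0.0011 -0.0006] dr [-0.0014  0.0054 -0.0004] dist 0.001 F [1.7 5.7 4.4] open 0.085
```

Request:
drive_tool([
  {"slide": [0,0,0],"dr": [0,0.005,0],"fingers": 0.005},
  {"slide": [0,0,0],"dr": [0,0.005,0],"fingers": 0.005},
  {"slide": [0,0,0],"dr": [0,0.005,0],"fingers": 0.012},
  {"slide": [0,0,0],"dr": [0,0.005,0],"fingers": 0.02},
  {"slide": [0,0,0],"dr": [0,0.005,0],"fingers": 0.03},
])

```text
t: 27.85
eef_pos: [627.4, -201.0, 94.4]
tcp_rot: [-1.571, -0.0, -1.58]
ft_force: [-0.1, 0.2, -0.3]
opening: 0.215
```

Request:
drive_tool([
  {"slide": [0,0,0],"dr": [0,0,0],"fingers": 0.04},
  {"slide": [0,-0.005,0],"dr": [0,0,0],"fingers": 0.04},
  {"slide": [0,-0.02,0],"dr": [0,0,0],"fingers": 0.04},
  {"slide": [0,-0.045,0],"dr": [0,0,0],"fingers": 0.04},
  {"slide": [0,-0.08,0],"dr": [0,0,0],"fingers": 0.04},
])

```text
t: 28.27
eef_pos: [626.5, -200.5, 173.3]
tcp_rot: [-1.575, 0.002, -1.58]
ft_force: [0.6, -0.4, 0.7]
opening: 0.421
```

Request:
drive_tool([
  {"slide": [0.02,-0.03,0],"dr": [0,0,0],"fingers": 0.04},
  {"slide": [0.05,-0.06,0],"dr": [0,0,0],"fingers": 0.04},
  {"slide": [0.075,-0.08,0],"dr": [0,0,0],"fingers": 0.04},
  {"slide": [0.085,-0.085,0],"dr": [0,0,0],"fingers": 0.04},
  {"slide": [0.085,-0.085,0],"dr": [0,0,0],"fingers": 0.04},
])

```text
t: 28.68
eef_pos: [626.6, -288.0, 260.6]
tcp_rot: [-1.569, -0.001, -1.582]
ft_force: [-0.0, 0.5, -0.8]
opening: 0.422
```

Request:
drive_tool([
  {"slide": [0,0,0],"dr": [0,0,0],"fingers": 0.04},
  {"slide": [0,0,0],"dr": [0,0,0],"fingers": 0.04},
  {"slide": [0,0,0],"dr": [0,0,0],"fingers": 0.04},
])

```text
t: 28.93
eef_pos: [626.5, -284.3, 257.8]
tcp_rot: [-1.573, 0.001, -1.579]
ft_force: [0.5, 0.5, -0.4]
opening: 0.418
```

```bash
python3 -c "
from h import *
st=env.state();print(st['eef_pos'],abs(st['qvel']).max())
m,im=shot('wrist','w16')
crop(im,260,30,110,100,6,'pics/w16a.png')
crop(im,260,120,110,100,6,'pics/w16b.png')
shot('scene','s16')
crop(cv2.imread('pics/s16.png'),220,190,160,110,5,'pics/s16a.png')
"
```

```text
[ 626.54946486 -284.32128872  257.82635177] 0.010394956467137818
```

View pics/w16.png

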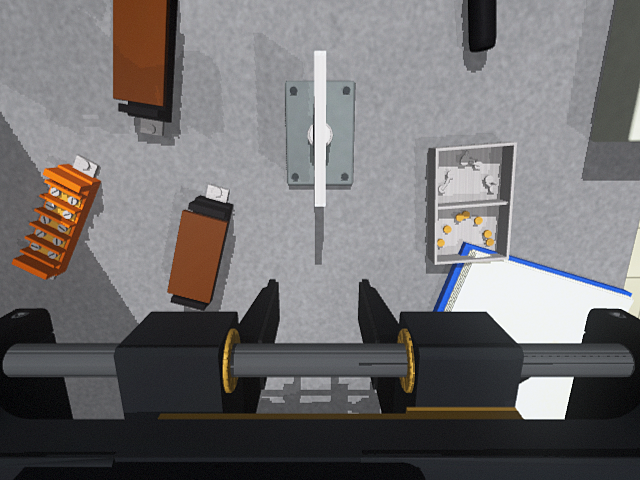

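View pics/w16a.png

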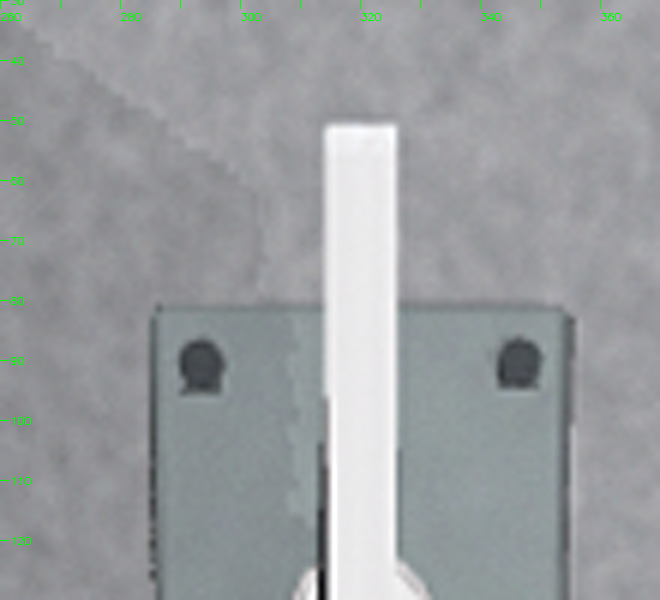

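View pics/w16b.png

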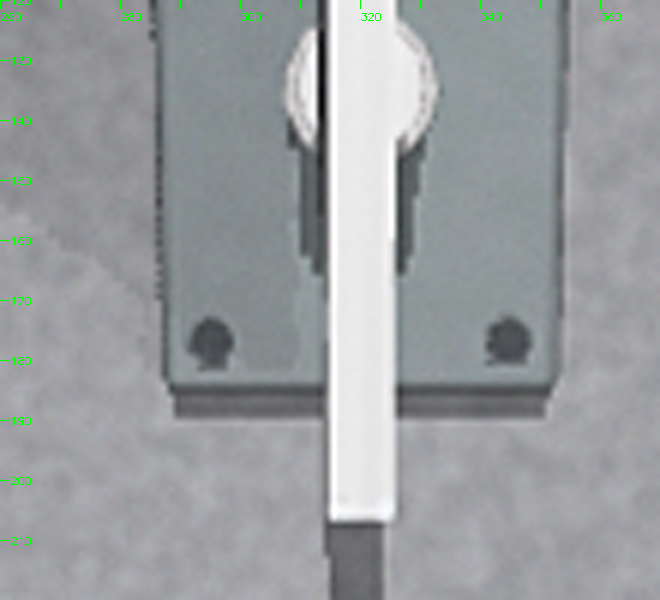

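View pics/s16a.png

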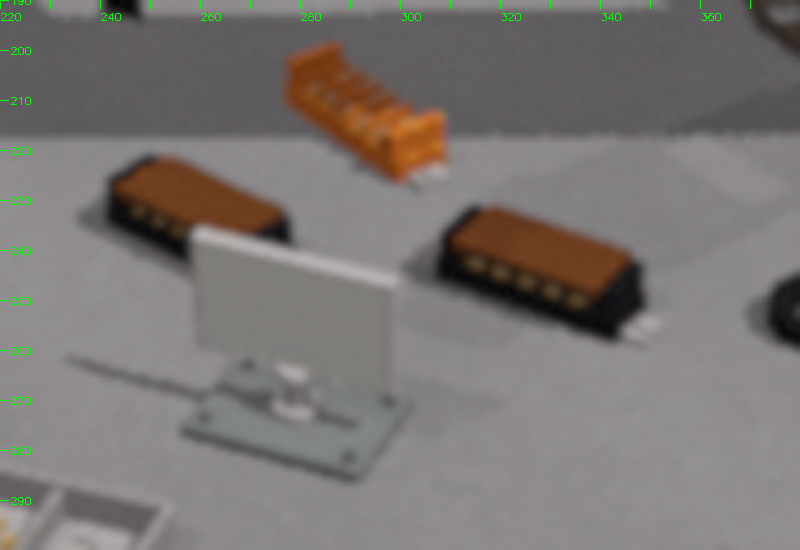

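```bash
python3 -c "
from h import *
m=dict(np.load('w16.npz'));k=.43
P=lambda q,z:p2w(m,q[0]-k,q[1]-k,z)[:2]
def ang(Q,z,a):
    S=np.array([P(q,z) for q in Q]);d=S[2]+S[3]-S[0]-S[1];e=S[1]+S[2]-S[0]-S[3];print(a,S.mean(0).round(1),np.degrees(np.arctan2(d[1],d[0])).round(2),np.degrees(np.arctan2(e[1],e[0])).round(2))
ang([(314,50.7),(326.2,50.7),(326,206.7),(314.7,206.7)],115,'sign')
ang([(293.7,90.3),(346.5,90.2),(344.7,176.7),(295.2,176.8)],10,'screws')
ang([(285.7,81.2),(354.8,81.7),(351.5,183.7),(288,183.8)],10,'base')
shot('top','t16')
"
```

```text
sign [ 627.2 -201. ] -90.37 -0.53
screws [ 627.1 -200.9] -90.57 -0.42
base [ 627.  -200.5] -90.77 -0.68
```

View pics/t16.png

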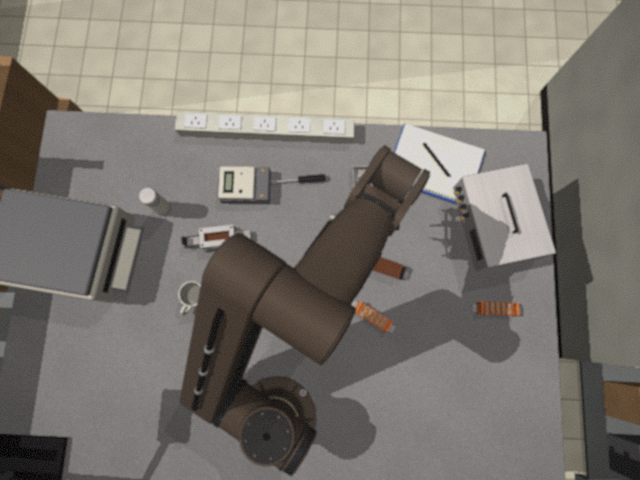

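View pics/s16.png

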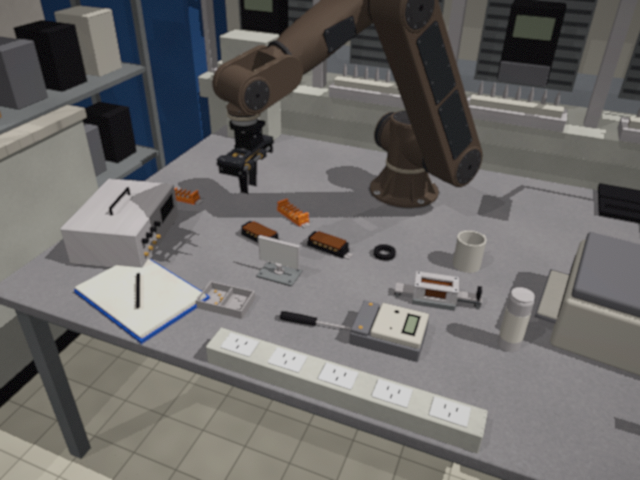

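The sign is square to its base within about 0.3°, with the plain face to the aisle. One last look at the magazine in the saved picture, then I hand in.

```bash
python3 -c "
from h import *
crop(cv2.imread('pics/s16.png'),385,255,110,60,7,'pics/s16m.png')
"
```

```text
(no output)
```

View pics/s16m.png

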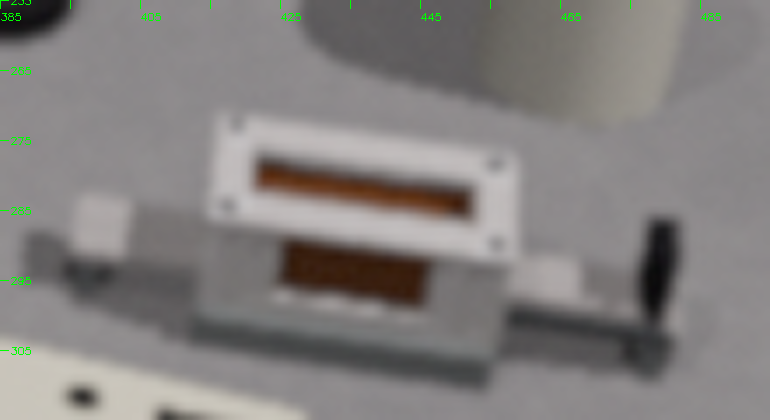

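The stack sits level and one plate lower, the tab is home and the bed is empty. Handing in.

```bash
python3 -c "
from cell import env
print(env.job_done(), env.state()['t'])
"
```

```text
the job is handed in; nothing more can be done
the job is handed in; nothing more can be done
```

The job is done and handed in at about 29 s; no verdict was reported.

- **Plate:** I pushed the tab to its stop (27 N), drew the bottom plate out and regripped it at its middle. I then set it down on the bare black block with 3.7 N of contact. It lies flat between the cheeks with about 3 mm to the cheek I could measure, and it covers all the screws.
- **Magazine:** The three remaining plates dropped and look level. The tab is home and the bed is empty.
- **Sign:** I then turned it half a turn clockwise in two grips. Its plain face now looks to the aisle, square to the base within about 0.4°.
- **Rest of the bench:** In the last pictures the covered block and the other things look as they were.
- **Disagreement:** My first fix of the magazine from the top camera was about 6 mm off the wrist camera's. I used the wrist values, and every later contact and fit agreed with them.

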